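Load ceramic pellets into a conductivity fixture, clamp it and tag it

TASK

Set up the conductivity run: swing the blue clamp lever of the contact fixture open, lay every white ceramic pellet from the mat flat in a pocket of its own (any pockets will do), then swing the clamp lever fully shut over them. Last of all, hang the yellow status tag by its eye on the slanting peg of the tag stand, to show that the fixture is loaded. Leave the beaker, the bottle and the jar where they are.

Things in the scene. Friction and masses are not known exactly. Their poses are not given: they have to be found in the camera images.
- fixture: Contact fixture, fixed to the bench: a silvery block 120 (x) x 170 (y) x 40 mm high, with six round pockets in its top in 2 rows of 3 and a clamp lever on a hinge at its rear. Origin: centre of the underside; its -x side is the front (coloured sockets), +x the rear; z up.
- pocket0 (a point): Centre of the floor of pocket 0 (with the fixture's axes). Pockets are round, 33 mm across and 6 mm deep; the floor is 34 mm and the rim 40 mm above the bench. The pockets lie at fixture x = -35 mm (0, 1, 2) and +10 mm (3, 4, 5), y = -50, 0, +50 mm, so the 50 mm spacing along y leaves room for fingers that close along the fixture's y.
- pocket1 (a point): Centre of the floor of pocket 1 (with the fixture's axes). Pockets are round, 33 mm across and 6 mm deep; the floor is 34 mm and the rim 40 mm above the bench. The pockets lie at fixture x = -35 mm (0, 1, 2) and +10 mm (3, 4, 5), y = -50, 0, +50 mm, so the 50 mm spacing along y leaves room for fingers that close along the fixture's y.
- pocket2 (a point): Centre of the floor of pocket 2 (with the fixture's axes). Pockets are round, 33 mm across and 6 mm deep; the floor is 34 mm and the rim 40 mm above the bench. The pockets lie at fixture x = -35 mm (0, 1, 2) and +10 mm (3, 4, 5), y = -50, 0, +50 mm, so the 50 mm spacing along y leaves room for fingers that close along the fixture's y.
- pocket3 (a point): Centre of the floor of pocket 3 (with the fixture's axes). Pockets are round, 33 mm across and 6 mm deep; the floor is 34 mm and the rim 40 mm above the bench. The pockets lie at fixture x = -35 mm (0, 1, 2) and +10 mm (3, 4, 5), y = -50, 0, +50 mm, so the 50 mm spacing along y leaves room for fingers that close along the fixture's y.
- pocket4 (a point): Centre of the floor of pocket 4 (with the fixture's axes). Pockets are round, 33 mm across and 6 mm deep; the floor is 34 mm and the rim 40 mm above the bench. The pockets lie at fixture x = -35 mm (0, 1, 2) and +10 mm (3, 4, 5), y = -50, 0, +50 mm, so the 50 mm spacing along y leaves room for fingers that close along the fixture's y.
- pocket5 (a point): Centre of the floor of pocket 5 (with the fixture's axes). Pockets are round, 33 mm across and 6 mm deep; the floor is 34 mm and the rim 40 mm above the bench. The pockets lie at fixture x = -35 mm (0, 1, 2) and +10 mm (3, 4, 5), y = -50, 0, +50 mm, so the 50 mm spacing along y leaves room for fingers that close along the fixture's y.
- clamp (a joint): Angle of the clamp lever in rad: 0 = fully shut, level over the pockets; grows as its front end is swung up and back; 2.0 = fully open, leaning back past upright (stop). The hinge is stiff: the lever stays where it is left; 2 to 4 N at the handle moves it. It starts shut or a little ajar (up to 0.3).
- clamp_hinge (a point): Middle of the lever's hinge axis, 47 mm above the bench, at fixture x = +55 mm; axis along the fixture's y; does not move. The lever is a yoke: two side arms (9 x 8 mm, at fixture y = -73.5 and +73.5 mm), two blue contact bars that lie across the pocket rows when shut, undersides 43 mm above the bench (top of a seated pellet: 42 mm), and the handle bar in front.
- clamp_grip (a point): Middle of the lever's handle: a round blue bar, 14 mm in diameter, along the fixture's y, free for 138 mm between the side arms; 153 mm from the hinge axis, when shut 47 mm above the bench and 38 mm in front of the block. The nearest contact bar is 55 mm away. It moves with the lever; pinched from above, it turns in the fingers as the lever swings.
- pellet0: White sintered ceramic pellet, a disc 25 mm in diameter and 8 mm thick, 14 g, both faces alike; origin at its centre, z through its thickness. It starts flat on a blue mat 2 mm thick (centre 6 mm above the bench), 48 mm or more from its neighbours. Four to six are present. Seated in a pocket, its centre is 4 mm above the floor and it stands 2 mm proud.
- pellet1: White sintered ceramic pellet, a disc 25 mm in diameter and 8 mm thick, 14 g, both faces alike; origin at its centre, z through its thickness. It starts flat on a blue mat 2 mm thick (centre 6 mm above the bench), 48 mm or more from its neighbours. Four to six are present. Seated in a pocket, its centre is 4 mm above the floor and it stands 2 mm proud.
- pellet2: White sintered ceramic pellet, a disc 25 mm in diameter and 8 mm thick, 14 g, both faces alike; origin at its centre, z through its thickness. It starts flat on a blue mat 2 mm thick (centre 6 mm above the bench), 48 mm or more from its neighbours. Four to six are present. Seated in a pocket, its centre is 4 mm above the floor and it stands 2 mm proud.
- pellet3: White sintered ceramic pellet, a disc 25 mm in diameter and 8 mm thick, 14 g, both faces alike; origin at its centre, z through its thickness. It starts flat on a blue mat 2 mm thick (centre 6 mm above the bench), 48 mm or more from its neighbours. Four to six are present. Seated in a pocket, its centre is 4 mm above the floor and it stands 2 mm proud.
- pellet4: White sintered ceramic pellet, a disc 25 mm in diameter and 8 mm thick, 14 g, both faces alike; origin at its centre, z through its thickness. It starts flat on a blue mat 2 mm thick (centre 6 mm above the bench), 48 mm or more from its neighbours. Four to six are present. Seated in a pocket, its centre is 4 mm above the floor and it stands 2 mm proud.
- pellet5: White sintered ceramic pellet, a disc 25 mm in diameter and 8 mm thick, 14 g, both faces alike; origin at its centre, z through its thickness. It starts flat on a blue mat 2 mm thick (centre 6 mm above the bench), 48 mm or more from its neighbours. Four to six are present. Seated in a pocket, its centre is 4 mm above the floor and it stands 2 mm proud.
- tag: Yellow plastic status tag, a plate 90 (x) x 45 (y) x 6 mm with a round eye 22 mm across near its +x end, 28 g; origin at the centre of its underside, z through its thickness. It starts flat on the foot of the tag stand, the eye end roughly towards the post.
- tag_eye (a point): Centre of the tag's eye, at tag x = +27 mm, half-way through its thickness; axes as the tag.
- stand: Tag stand, fixed to the bench: a foot plate 240 (x) x 120 (y) x 4 mm with a white post 18 x 24 mm, 176 mm high, centred at x = +94 mm. The peg leaves the post's front (-x) face. Origin: centre of the underside; z up.
- peg_root (a point): Where the axis of the round steel peg (8 mm in diameter) leaves the front face of the post, 165 mm above the bench; axes as the stand. The peg rises towards the stand's -x at 45 degrees, 50 mm long; a tag on it slides down to the post and hangs.
- peg_tip (a point): Tip of the peg, 200 mm above the bench, 35 mm in front of peg_root; axes as the stand.
- beaker: Small glass beaker, 52 mm across, 70 mm high, to be left alone. Origin: centre of the underside.
- bottle: White bottle with blue cap, 52 mm across, 110 mm high, to be left alone. Origin: centre of the underside.
- jar: Amber jar, 40 mm across, 40 mm high, to be left alone. Origin: centre of the underside.

How it is judged (in metres and radians):
On the way, in this order (a step that is already met when the one before it is completed fails the run):
1. the clamp lever is swung open (value of joint clamp above 1.2 rad), for 0.2 s.
2. the clamp lever is fully shut, with every pellet lying flat in a pocket of its own under it (value of joint clamp below 0.06 rad and ((horizontal distance between pellet0 and pocket0 below 0.006 m and z of pellet0 in the frame of pocket0 between 0.001 and 0.0062 m) or (horizontal distance between pellet0 and pocket1 below 0.006 m and z of pellet0 in the frame of pocket1 between 0.001 and 0.0062 m) or (horizontal distance between pellet0 and pocket2 below 0.006 m and z of pellet0 in the frame of pocket2 between 0.001 and 0.0062 m) or (horizontal distance between pellet0 and pocket3 below 0.006 m and z of pellet0 in the frame of pocket3 between 0.001 and 0.0062 m) or (horizontal distance between pellet0 and pocket4 below 0.006 m and z of pellet0 in the frame of pocket4 between 0.001 and 0.0062 m) or (horizontal distance between pellet0 and pocket5 below 0.006 m and z of pellet0 in the frame of pocket5 between 0.001 and 0.0062 m)) and ((horizontal distance between pellet1 and pocket0 below 0.006 m and z of pellet1 in the frame of pocket0 between 0.001 and 0.0062 m) or (horizontal distance between pellet1 and pocket1 below 0.006 m and z of pellet1 in the frame of pocket1 between 0.001 and 0.0062 m) or (horizontal distance between pellet1 and pocket2 below 0.006 m and z of pellet1 in the frame of pocket2 between 0.001 and 0.0062 m) or (horizontal distance between pellet1 and pocket3 below 0.006 m and z of pellet1 in the frame of pocket3 between 0.001 and 0.0062 m) or (horizontal distance between pellet1 and pocket4 below 0.006 m and z of pellet1 in the frame of pocket4 between 0.001 and 0.0062 m) or (horizontal distance between pellet1 and pocket5 below 0.006 m and z of pellet1 in the frame of pocket5 between 0.001 and 0.0062 m)) and ((horizontal distance between pellet2 and pocket0 below 0.006 m and z of pellet2 in the frame of pocket0 between 0.001 and 0.0062 m) or (horizontal distance between pellet2 and pocket1 below 0.006 m and z of pellet2 in the frame of pocket1 between 0.001 and 0.0062 m) or (horizontal distance between pellet2 and pocket2 below 0.006 m and z of pellet2 in the frame of pocket2 between 0.001 and 0.0062 m) or (horizontal distance between pellet2 and pocket3 below 0.006 m and z of pellet2 in the frame of pocket3 between 0.001 and 0.0062 m) or (horizontal distance between pellet2 and pocket4 below 0.006 m and z of pellet2 in the frame of pocket4 between 0.001 and 0.0062 m) or (horizontal distance between pellet2 and pocket5 below 0.006 m and z of pellet2 in the frame of pocket5 between 0.001 and 0.0062 m)) and ((horizontal distance between pellet3 and pocket0 below 0.006 m and z of pellet3 in the frame of pocket0 between 0.001 and 0.0062 m) or (horizontal distance between pellet3 and pocket1 below 0.006 m and z of pellet3 in the frame of pocket1 between 0.001 and 0.0062 m) or (horizontal distance between pellet3 and pocket2 below 0.006 m and z of pellet3 in the frame of pocket2 between 0.001 and 0.0062 m) or (horizontal distance between pellet3 and pocket3 below 0.006 m and z of pellet3 in the frame of pocket3 between 0.001 and 0.0062 m) or (horizontal distance between pellet3 and pocket4 below 0.006 m and z of pellet3 in the frame of pocket4 between 0.001 and 0.0062 m) or (horizontal distance between pellet3 and pocket5 below 0.006 m and z of pellet3 in the frame of pocket5 between 0.001 and 0.0062 m)) and ((horizontal distance between pellet4 and pocket0 below 0.006 m and z of pellet4 in the frame of pocket0 between 0.001 and 0.0062 m) or (horizontal distance between pellet4 and pocket1 below 0.006 m and z of pellet4 in the frame of pocket1 between 0.001 and 0.0062 m) or (horizontal distance between pellet4 and pocket2 below 0.006 m and z of pellet4 in the frame of pocket2 between 0.001 and 0.0062 m) or (horizontal distance between pellet4 and pocket3 below 0.006 m and z of pellet4 in the frame of pocket3 between 0.001 and 0.0062 m) or (horizontal distance between pellet4 and pocket4 below 0.006 m and z of pellet4 in the frame of pocket4 between 0.001 and 0.0062 m) or (horizontal distance between pellet4 and pocket5 below 0.006 m and z of pellet4 in the frame of pocket5 between 0.001 and 0.0062 m)) and ((horizontal distance between pellet5 and pocket0 below 0.006 m and z of pellet5 in the frame of pocket0 between 0.001 and 0.0062 m) or (horizontal distance between pellet5 and pocket1 below 0.006 m and z of pellet5 in the frame of pocket1 between 0.001 and 0.0062 m) or (horizontal distance between pellet5 and pocket2 below 0.006 m and z of pellet5 in the frame of pocket2 between 0.001 and 0.0062 m) or (horizontal distance between pellet5 and pocket3 below 0.006 m and z of pellet5 in the frame of pocket3 between 0.001 and 0.0062 m) or (horizontal distance between pellet5 and pocket4 below 0.006 m and z of pellet5 in the frame of pocket4 between 0.001 and 0.0062 m) or (horizontal distance between pellet5 and pocket5 below 0.006 m and z of pellet5 in the frame of pocket5 between 0.001 and 0.0062 m))), for 0.2 s.
3. the tag hangs on the peg (distance between tag_eye and peg_root below 0.04 m and x of tag_eye in the frame of stand below 0.092 m and z of tag in the frame of peg_root below -0.015 m and angle between tag's own x axis and vertical below 0.6 rad and contact force between tag and stand above 0.05 N), for 0.2 s.
At the end, for the whole second after the job is handed in: Every pellet lies flat on a pocket floor (within 6 mm of its centre and 2.2 mm of seated height), the clamp is shut within 0.06 rad, and the tag hangs by its eye on the peg (eye within 40 mm of peg_root, tag centre 15 mm or more below it, long axis within 0.6 rad of vertical), all at rest (all of step 2 and all of step 3 and linear speed of each of tag, pellet0, pellet1, pellet2, pellet3, pellet4, pellet5 below 0.05 m/s); the robot touches nothing.
It fails at once if the beaker is moved more than 25 mm (distance of beaker from where it was at the start of the episode above 0.025 m).
It fails at once if the bottle is moved more than 25 mm (distance of bottle from where it was at the start of the episode above 0.025 m).
It fails at once if the jar is moved more than 25 mm (distance of jar from where it was at the start of the episode above 0.025 m).
Of pellet0, pellet1, pellet2, pellet3, pellet4, pellet5 only 4 to 6 are there at a start; the rules pass over those that are not, and their reading is None.
At some moment in a run one of pellet0, pellet1, pellet2, pellet3, pellet4, pellet5 may be knocked a few centimetres aside while the robot is not near it.
Once in a run the grip may slacken for a moment while it holds something.
It also fails if it takes over 210 s, if anything falls off the work surface, if the arm or the gripper's body presses on something with over 40 N, if the wrist force passes 120 N, or if a joint passes its speed limit or range.

ROBOT

A 6-joint arm with a two-finger parallel gripper is mounted at the origin on the work surface. World frame = base frame: x ahead of the robot, y to its left, z up, the work surface at z = 0. Lengths are in mm, angles in rad, forces in N, time in s.
With the tool pointing down it reaches from about 275 to 825 mm from the base axis. Payload 4.9 kg.
Tool frame: the origin (TCP) lies at the very end of the fingers, on their centre line; the grasp point (between the pads) lies 19 mm behind it; z points along the fingers, y is the line along which they close (so a half turn about z gives the same grasp; the last joint's range is limited). The gripper opens to 85 mm and grips with 20 to 120 N. Pads are 22 mm wide; open, the fingers measure 114 mm over their backs; the gripper's body (76 mm by 85 mm) begins 54 mm behind the grasp point. The pads swing forward as they close: fully open they stand 13 mm farther back than shut.
Start: joints at [-1.246, 0.326, -0.193, 1.052, 0, 1.437], TCP at [243.594, -493.133, 231.281] pointing down, gripper open.
Joint ranges: [-2.65, 2.65], [-0.97, 1.79], [-1.3, 1.35], [-1.93, 2.1], [-1.47, 1.37], [-3.14, 3.14]. Speed limits (rad/s): [2.57, 2.57, 3.14, 3.14, 3.14, 3.14].

INTERFACE

Orientations are given as a 3x3 rotation matrix whose columns are the frame's x, y, z axes.
In Python, from cell import env, eyes gives the robot as it stands.
- The arm moves only by the tool move_arm, never from a script. Its argument "increments" is one flat list of numbers, 7 for each row, row after row: the turn, a rotation vector about the world's x, y, z in degrees, then the shift along the world's x, y, z in m, then the finger opening in m, from 0 to 0.0854. A call has 1 to 8 rows; each row shifts and turns the commanded pose from where the row before left it; what a row does not reach is not made up. A row lasts 1/12 s, in which the tool goes at most 41.7 mm and 7.16 degrees, less where a joint would pass 70% of its speed; a pose out of reach is approached as far as the arm can. A call with a gripper value outside its range is refused whole. The fingers move at their own pace and stop on an object; "force" is the grip in N (left out, the last holds). Time passes only in rows, so rows that do not move let the fingers close. It gives the time, the measured TCP pose, the force, the opening and the grip force at its end, in the units of the state.
- env.sense(): the state, without advancing time (a new reading comes with each control period).
- eyes.read_camera(name): name is "scene" or "top" or "wrist"; returns the picture (480x640x3 uint8, red, green, blue); there is no depth.
- eyes.camera_params(name): a dict with "vertical_fov" (degrees; the focal length in pixels is half the picture's height over the tangent of half this angle, whatever the lens; pixels are square), "cx", "cy" (the principal point, pixels), "R" (3x3) and "t" (3): a world point X has camera coordinates R X + t. Camera axes: x right, y down, z forward; pixel columns grow to the right and rows downward; lengths in mm; the calibration is good to about 2 mm. The wrist camera is an equidistant fisheye: a pixel r from the principal point sees the ray r / f radians off the axis. A picture is of the moment at which its call begins: read the wrist's pose just before it. camera_params takes no time and is no camera call; for the wrist camera it gives the pose at the moment of the call.
- env.close_job(): hands the job in; it is judged then, once.
The state is a dict: "clock": time; "q": joint angles; "joint_velocities": joint speeds; "joint_torque": joint torques, N m; "eef_pos": TCP position; "tool_rot": TCP orientation; "contact_force": force on the tool from outside, world axes, zero at the start; "wrist_torque": the same for the moment, N m; "width": finger opening in mm; "grasp_force": force on a finger pad.
Only numpy, scipy, OpenCV 4.12 (cv2) and the standard library are available. Lean on these libraries where they do the work, as an engineer would, in place of code of your own. Each camera call takes 0.05 s, during which the arm holds its last target. There are 200 camera calls.

## Working session

There is one attempt and no reset: what is moved stays moved. The work goes in short steps, Python scripts to look and compute and a tool call to move; the robot and the scene stay as the last step left them, time stands still between calls to the robot, and variables do not carry over. Pictures are saved under pics/ and viewed, at most 14 in all, crops included, and the job is handed in when it is done.

Besides the shell and the picture viewer there is one more tool, called after ">>>" as name(argument=value, ...) on one line, values as JSON. move_arm: Moves the arm, as the interface text tells. Its arguments: {"type":"object","properties":{"increments":{"type":"array","items":{"type":"number"}},"force":{"type":"number"}},"required":["increments"]}

```bash
ls; mkdir -p pics; python3 - <<'E'
from cell import env, eyes
import cv2
s=env.sense(); print(s)
for n in ("scene","top"):
    im=eyes.read_camera(n); cv2.imwrite(f"pics/{n}0.png",im[:,:,::-1]); print(n,eyes.camera_params(n))
E
```

```text
pics
{'clock': 0.0, 'q': array([-1.24619545e+00,  3.26951088e-01, -1.93596521e-01,  1.05200060e+00,
       -8.98487896e-06,  1.43664000e+00]), 'joint_velocities': array([ 0.00144486, -0.00055987, -0.00092701, -0.00023283,  0.00030447,
       -0.00083039]), 'joint_torque': array([ 2.64143127e-04, -4.43397653e+01,  2.62438917e+01,  1.55616441e-02,
        1.27923809e-05, -6.04104756e-06]), 'eef_pos': array([ 243.39831985, -492.55342763,  230.49311852]), 'tool_rot': array([[ 8.96603605e-01,  4.42833664e-01, -5.67244795e-04],
       [ 4.42833970e-01, -8.96602101e-01,  1.65753125e-03],
       [ 2.25417759e-04, -1.73734376e-03, -9.99998465e-01]]), 'contact_force': array([0.03801167, 0.20235503, 0.55126404]), 'wrist_torque': array([-0.01573108,  0.03764587,  0.01529796]), 'grasp_force': 0.0, 'width': 85.25585026783696}
scene {'vertical_fov': 43.611281338732034, 'cx': 326.6238371642697, 'cy': 230.92864695503528, 'R': array([[-0.64277035,  0.76584381, -0.01815312],
       [ 0.55003236,  0.44488733, -0.7067812 ],
       [-0.53320792, -0.4642828 , -0.70719926]]), 't': array([ 365.2020656 , -210.6803625 , 1621.40974208])}
top {'vertical_fov': 49.203308984215354, 'cx': 307.40805554984394, 'cy': 239.37812427040717, 'R': array([[ 0.02471322, -0.99969407, -0.0010125 ],
       [-0.99441712, -0.02447882, -0.10264196],
       [ 0.10258577,  0.00354346, -0.99471785]]), 't': array([  -6.65550406,  578.53894497, 1114.03552884])}
```

View pics/top0.png

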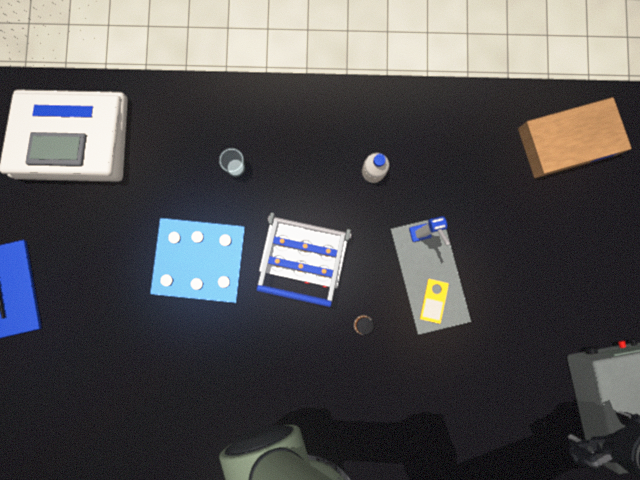

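View pics/scene0.png

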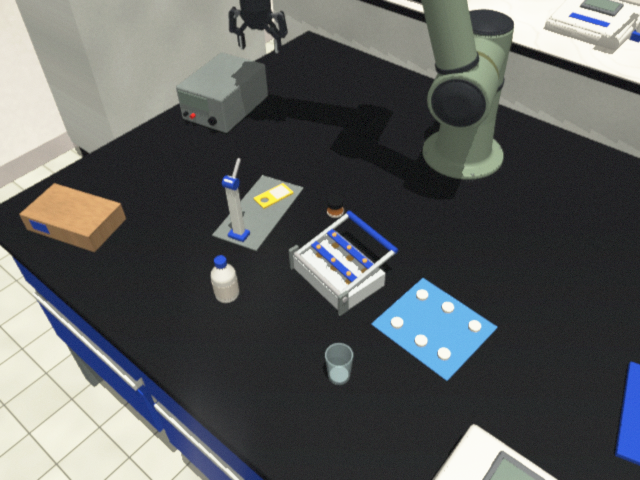

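```bash
cat > h.py <<'E'
from cell import env, eyes
import cv2, numpy as np
from scipy.optimize import least_squares
def cam(n):
    p=eyes.camera_params(n); p['f']=240/np.tan(np.radians(p['vertical_fov']/2)); return p
def proj(p,X):
    c=np.atleast_2d(X)@p['R'].T+p['t']; return np.c_[p['cx']+p['f']*c[:,0]/c[:,2],p['cy']+p['f']*c[:,1]/c[:,2]]
def unproj(p,uv,z):
    uv=np.atleast_2d(uv); d=np.c_[(uv[:,0]-p['cx'])/p['f'],(uv[:,1]-p['cy'])/p['f'],np.ones(len(uv))]@p['R']
    o=-p['R'].T@p['t']; return o+d*((z-o[2])/d[:,2])[:,None]
def blobs(im,lo,hi,amin,box=None):
    h=cv2.cvtColor(im,cv2.COLOR_RGB2HSV); m=cv2.inRange(h,np.array(lo),np.array(hi))
    if box: k=np.zeros_like(m); x0,y0,x1,y1=box; k[y0:y1,x0:x1]=1; m*=k
    n,l,s,c=cv2.connectedComponentsWithStats(m)
    return [(c[i],s[i,4]) for i in range(1,n) if s[i,4]>=amin]
def rz(a): return np.array([[np.cos(a),-np.sin(a),0],[np.sin(a),np.cos(a),0],[0,0,1]])
E
python3 - <<'E'
from h import *
t=cv2.imread('pics/top0.png'); s=cv2.imread('pics/scene0.png')
cv2.imwrite('pics/c1.png',cv2.resize(t[205:340,250:480],None,fx=3.4,fy=3.4,interpolation=cv2.INTER_CUBIC))
cv2.imwrite('pics/c2.png',cv2.resize(s[150:320,205:405],None,fx=3.5,fy=3.5,interpolation=cv2.INTER_CUBIC))
pt,ps=cam('top'),cam('scene')
for im,p,box in ((t,pt,(150,217,245,305)),(s,ps,(370,275,500,380))):
    for c,a in blobs(im[:,:,::-1],(0,0,150),(180,60,255),20,box): print(c,a,unproj(p,c,8)[0].round(1))
E
```

```text
[173.68141593 237.09734513] 113 [578.5 305.3   8. ]
[196.65789474 236.42105263] 114 [581.3 254.3   8. ]
[224.60504202 239.60504202] 119 [575.7 191.8   8. ]
[165.95       279.91666667] 120 [483.2 317.6   8. ]
[223.38461538 281.45299145] 117 [482.9 190.7   8. ]
[196.25423729 283.5       ] 118 [477.  250.3   8. ]
[375.80693069 281.97524752] 202 [516.5  95.6   8. ]
[421.68224299 294.37383178] 107 [482.8 191.2   8. ]
[447.42105263 306.92982456] 114 [477. 251.   8.]
[396.62711864 322.13559322] 118 [575.2 192.    8. ]
[474.39344262 325.45081967] 122 [482.9 318.    8. ]
[420.75 340.25] 128 [581.1 254.4   8. ]
[443.77941176 353.25735294] 136 [578.1 305.8   8. ]
```

View pics/c1.png

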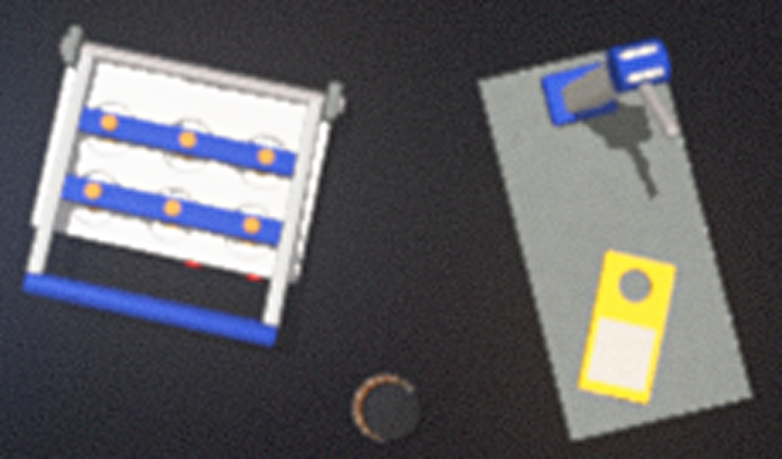

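View pics/c2.png

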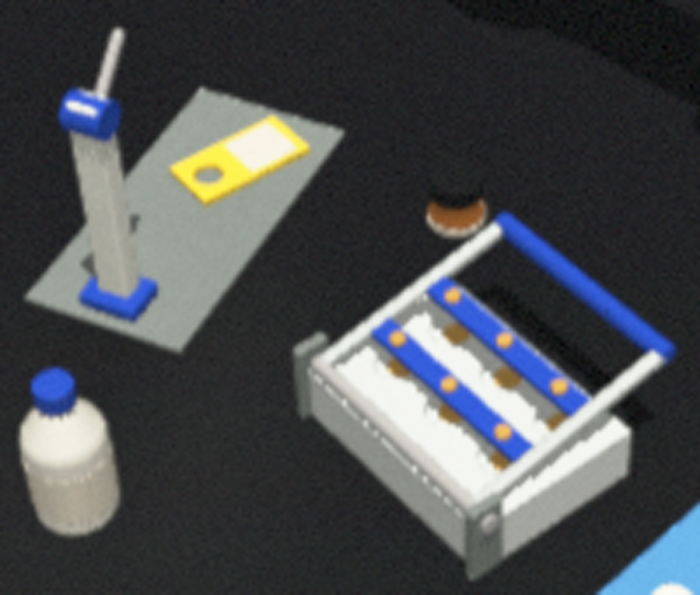

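```bash
python3 - <<'E'
from h import *
T=cv2.imread('pics/top0.png')[:,:,::-1]; S=cv2.imread('pics/scene0.png')[:,:,::-1]
pt,ps=cam('top'),cam('scene')
a=lambda L:np.array(L,float)/3.4+[250,205]; b=lambda L:np.array(L,float)/3.5+[205,150]
half=lambda q,k:q-0.5+0.5/k
topd=a([(109,122),(187,139),(266,157),(93,190),(173,208),(251,225)])
scd=b([(502,432),(448,384),(397,338),(559,386),(504,340),(453,296)])
th=a([(150,309)]); sh=b([(586,285)])
tc=a([(298,277)]); sc=b([(630,430),(629,467)])
dots=np.array([(x,y) for x in(10,-35) for y in(50,0,-50)],float)
def lev(P,fx,fy,yaw,th_): # P: fixture shut coords (x,y,z)
    c,s=np.cos(th_),np.sin(th_); d=P-[55,0,47]; 
    q=np.c_[d[:,0]*c+d[:,2]*s, d[:,1], -d[:,0]*s+d[:,2]*c]+[55,0,47]
    return q@rz(yaw).T+[fx,fy,0]
def res(v,full=False):
    fx,fy,yaw,an,h=v
    D=lev(np.c_[dots,np.full(6,h)],fx,fy,yaw,an); H=lev(np.array([[-98.,0,47]]),fx,fy,yaw,an)
    C=np.array([[-60,-85,40],[-60,85,40],[-60,85,0.]])@rz(yaw).T+[fx,fy,0]
    r=[proj(pt,D)-topd,proj(ps,D)-scd,proj(pt,H)-th,proj(ps,H)-sh,proj(pt,C[:1])-tc,proj(ps,C[1:])-sc]
    return np.vstack(r) if full else np.vstack(r).ravel()
r=least_squares(res,[520,20,-0.2,0.1,52],loss='soft_l1'); print('fixture',r.x.round(3)); print(res(r.x,True).round(1).tolist())
# stand
ft=a([(478,80),(570,440),(752,397)]); fs=b([(25,297),(182,352),(345,130),(202,88)])
K=np.array([(120,60,4),(-120,60,4),(-120,-60,4),(120,-60,4.)])
tip=np.array([[50.,0,200]])
def rs(v,full=False):
    X=K@rz(v[2]).T+[v[0],v[1],0]; Z=tip@rz(v[2]).T+[v[0],v[1],0]
    r=[proj(pt,X[:3])-ft,proj(ps,X[[3,0,1,2]])-fs,proj(ps,Z)-b([(118,32)]),proj(pt,Z)-a([(677,135)])]
    return np.vstack(r) if full else np.vstack(r).ravel()
r=least_squares(rs,[480,-260,0.2],loss='soft_l1'); print('stand',r.x.round(3)); print(rs(r.x,True).round(1).tolist())
for im,p,box in((T,pt,(415,270,460,330)),(S,ps,(250,178,298,212))):
    m=cv2.inRange(cv2.cvtColor(im,cv2.COLOR_RGB2HSV),(20,120,120),(35,255,255)); k=np.zeros_like(m);k[box[1]:box[3],box[0]:box[2]]=1
    cs=max(cv2.findContours(m*k,cv2.RETR_EXTERNAL,cv2.CHAIN_APPROX_NONE)[0],key=cv2.contourArea)
    W=unproj(p,cs[:,0,:].astype(float),9)[:,:2].astype(np.float32); print('tag',cv2.minAreaRect(W))
    e=blobs(255-np.repeat((m*k)[:,:,None],3,2)*1,(0,0,200),(180,50,255),10,box); print([(c.round(1),n,unproj(p,c,9)[0].round(1)) for c,n in e])
for n,p,im in(('top',pt,T),):
    pass
print('jar',unproj(pt,a([(390,405)]),40), 'bottle',unproj(pt,[(376,163)],110),'beaker',unproj(pt,[(232,160)],60))
E
```

```text
fixture [ 5.49355e+02  1.49690e+01 -1.81000e-01  1.82000e-01  5.21420e+01]
[[-0.4, 0.5], [-0.3, 0.3], [-0.4, -0.2], [-0.3, 0.6], [-0.5, 0.2], [-0.1, 0.1], [0.0, -0.2], [-0.0, -0.1], [-0.3, 0.1], [-0.3, -0.0], [-0.3, -0.0], [-0.7, -0.0], [-0.0, 0.0], [-2.0, 0.1], [-0.9, 1.2], [-0.3, -0.5], [-0.9, 1.0]]
stand [ 5.09042e+02 -2.65564e+02  2.60000e-01]
[[-0.4, 0.2], [-0.2, 0.1], [-0.8, -0.1], [-0.4, -0.3], [-1.1, -0.8], [-0.6, -0.1], [-0.8, -0.4], [0.1, -1.1], [-1.6, 0.0]]
tag ((452.2072448730469, -273.1310729980469), (46.590755462646484, 90.65379333496094), 78.24029541015625)
[(array([438.5, 298.9]), np.int32(1818), array([ 456.5, -283.4,    9. ])), (array([436.2, 288.6]), np.int32(70), array([ 478.7, -278.4,    9. ])), (array([432.3, 308.7]), np.int32(333), array([ 434.7, -269.8,    9. ]))]
tag ((451.9513854980469, -271.43701171875), (49.97121810913086, 92.03870391845703), 77.87164306640625)
[(array([274.5, 193.7]), np.int32(1327), array([ 445.8, -273.2,    9. ])), (array([264.1, 199.9]), np.int32(28), array([ 479. , -277.3,    9. ]))]
jar [[ 399.34527061 -118.7240303    40.        ]] bottle [[ 731.77274134 -129.94890897  110.        ]] beaker [[743.57457195 174.45846039  60.        ]]
```

>>> move_arm(increments=[0,0,6.66,0.01325,0.0328,0,0.045,0,0,6.66,0.01325,0.0328,0,0.045,0,0,6.66,0.01325,0.0328,0,0.045,0,0,6.66,0.01325,0.0328,0,0.045,0,0,6.66,0.01325,0.0328,0,0.045,0,0,6.66,0.01325,0.0328,0,0.045,0,0,6.66,0.01325,0.0328,0,0.045,0,0,6.66,0.01325,0.0328,0,0.045], force=30)

```text
clock: 0.77
eef_pos: [349.6, -228.9, 231.1]
tool_rot: [[0.176, 0.984, -0.0], [0.984, -0.176, 0.0], [0.0, -0.0, -1.0]]
contact_force: [0.4, 0.3, 0.5]
width: 45.2
grasp_force: 0.0
```

>>> move_arm(increments=[0,0,0,0.01325,0.0328,0,0.045,0,0,0,0.01325,0.0328,0,0.045,0,0,0,0.01325,0.0328,0,0.045,0,0,0,0.01325,0.0328,0,0.045,0,0,0,0.01325,0.0328,0,0.045,0,0,0,0.01325,0.0328,-0.02,0.045,0,0,0,0.01325,0.0328,-0.02,0.045,0,0,0,0.01325,0.0328,-0.02,0.045])

```text
clock: 1.43
eef_pos: [456.1, 33.5, 170.7]
tool_rot: [[0.181, 0.984, 0.001], [0.984, -0.181, -0.0], [0.0, 0.001, -1.0]]
contact_force: [0.3, -0.9, 0.2]
width: 45.1
grasp_force: 0.0
```

>>> move_arm(increments=[0,0,0,0,0,0,0.045,0,0,0,0,0,0,0.045,0,0,0,0,0,0,0.045])

```text
clock: 1.68
eef_pos: [455.2, 31.6, 171.2]
tool_rot: [[0.181, 0.984, -0.001], [0.984, -0.181, -0.0], [-0.001, -0.001, -1.0]]
contact_force: [0.4, -0.7, -0.7]
width: 45.3
grasp_force: 0.0
```

>>> move_arm(increments=[0,0,0,0,0,-0.03,0.045,0,0,0,0,0,-0.03,0.045,0,0,0,0,0,-0.027,0.045,0,0,0,0,0,-0.027,0.045,0,0,0,0,0,0,0.045,0,0,0,0,0,0,0.005,0,0,0,0,0,0,0.005,0,0,0,0,0,0,0.005], force=30)

```text
clock: 2.35
eef_pos: [455.5, 31.1, 58.8]
tool_rot: [[0.182, 0.983, 0.0], [0.983, -0.182, -0.0], [-0.0, 0.0, -1.0]]
contact_force: [1.0, -1.4, -2.0]
width: 12.8
grasp_force: 29.3
```

>>> move_arm(increments=[0,0,0,0,0,0,0.005,0,0,0,0,0,0,0.005,0,0,0,0,0,0,0.005])

```text
clock: 2.6
eef_pos: [455.4, 31.1, 58.1]
tool_rot: [[0.181, 0.983, 0.0], [0.983, -0.181, -0.001], [-0.001, 0.0, -1.0]]
contact_force: [-4.0, -2.9, 2.4]
width: 12.8
grasp_force: 29.8
```

```bash
python3 - <<'E'
import numpy as np
th0=0.182; u=np.array([np.cos(-.181),np.sin(-.181)])
a=np.r_[np.linspace(th0,1.95,25)]
x=-153*np.cos(a); z=153*np.sin(a)
for i in range(24): d=(x[i+1]-x[i]); print(np.round([*(d*u/1000),(z[i+1]-z[i])/1000],4))
E
```

```text
[ 0.0024 -0.0004  0.011 ]
[ 0.0032 -0.0006  0.0108]
[ 0.004  -0.0007  0.0105]
[ 0.0047 -0.0009  0.0102]
[ 0.0054 -0.001   0.0098]
[ 0.0061 -0.0011  0.0094]
[ 0.0068 -0.0012  0.0089]
[ 0.0074 -0.0014  0.0084]
[ 0.008  -0.0015  0.0078]
[ 0.0086 -0.0016  0.0072]
[ 0.0091 -0.0017  0.0065]
[ 0.0095 -0.0017  0.0058]
[ 0.0099 -0.0018  0.0051]
[ 0.0102 -0.0019  0.0043]
[ 0.0105 -0.0019  0.0036]
[ 0.0107 -0.002   0.0028]
[ 0.0109 -0.002   0.0019]
[ 0.011  -0.002   0.0011]
[ 0.0111 -0.002   0.0003]
[ 0.0111 -0.002  -0.0005]
[ 0.011  -0.002  -0.0014]
[ 0.0109 -0.002  -0.0022]
[ 0.0107 -0.002  -0.003 ]
[ 0.0104 -0.0019 -0.0038]
```

>>> move_arm(increments=[0,0,0,0.0024,-0.0004,0.011,0.005,0,0,0,0.0032,-0.0006,0.0108,0.005,0,0,0,0.004,-0.0007,0.0105,0.005,0,0,0,0.0047,-0.0009,0.0102,0.005,0,0,0,0.0054,-0.001,0.0098,0.005,0,0,0,0.0061,-0.0011,0.0094,0.005,0,0,0,0.0068,-0.0012,0.0089,0.005,0,0,0,0.0074,-0.0014,0.0084,0.005])

```text
clock: 3.27
eef_pos: [491.7, 24.2, 136.0]
tool_rot: [[0.181, 0.983, -0.008], [0.983, -0.181, -0.001], [-0.002, -0.007, -1.0]]
contact_force: [-10.5, -2.9, 2.2]
width: 12.6
grasp_force: 29.3
```

>>> move_arm(increments=[0,0,0,0.008,-0.0015,0.0078,0.005,0,0,0,0.0086,-0.0016,0.0072,0.005,0,0,0,0.0091,-0.0017,0.0065,0.005,0,0,0,0.0095,-0.0017,0.0058,0.005,0,0,0,0.0099,-0.0018,0.0051,0.005,0,0,0,0.0102,-0.0019,0.0043,0.005,0,0,0,0.0105,-0.0019,0.0036,0.005,0,0,0,0.0107,-0.002,0.0028,0.005])

```text
clock: 3.93
eef_pos: [571.7, 9.1, 180.8]
tool_rot: [[0.182, 0.983, -0.001], [0.983, -0.182, -0.003], [-0.003, -0.0, -1.0]]
contact_force: [-4.9, -4.3, 2.4]
width: 12.6
grasp_force: 30.8
```

>>> move_arm(increments=[0,0,0,0.0109,-0.002,0.0019,0.005,0,0,0,0.011,-0.002,0.0011,0.005,0,0,0,0.0111,-0.002,0.0003,0.005,0,0,0,0.0111,-0.002,-0.0005,0.005,0,0,0,0.011,-0.002,-0.0014,0.005,0,0,0,0.0109,-0.002,-0.0022,0.005,0,0,0,0.0107,-0.002,-0.003,0.005,0,0,0,0.0104,-0.0019,-0.0038,0.005])

```text
clock: 4.6
eef_pos: [660.2, -7.2, 173.0]
tool_rot: [[0.182, 0.983, 0.001], [0.983, -0.182, -0.003], [-0.003, 0.002, -1.0]]
contact_force: [-3.3, -4.7, 2.5]
width: 13.0
grasp_force: 30.4
```

>>> move_arm(increments=[0,0,0,0,0,0,0.005,0,0,0,0,0,0,0.005])

```text
clock: 4.77
eef_pos: [661.2, -7.4, 172.7]
tool_rot: [[0.182, 0.983, 0.004], [0.983, -0.182, -0.003], [-0.002, 0.004, -1.0]]
contact_force: [1.0, -6.0, 2.3]
width: 12.8
grasp_force: 30.4
```

>>> move_arm(increments=[0,0,0,0,0,0,0.045,0,0,0,0,0,0,0.045,0,0,0,0,0,0,0.045,0,0,0,0,0,0.04,0.045,0,0,0,0,0,0.04,0.045,0,0,6.92,-0.008,0.018,0,0.04,0,0,6.92,-0.008,0.018,0,0.04,0,0,6.92,-0.008,0.018,0,0.04])

```text
clock: 5.43
eef_pos: [635.4, 49.2, 253.0]
tool_rot: [[-0.185, 0.983, 0.002], [0.983, 0.185, 0.001], [0.0, 0.002, -1.0]]
contact_force: [0.2, 0.5, -0.6]
width: 40.3
grasp_force: 0.0
```

>>> move_arm(increments=[0,0,6.92,-0.008,0.018,0,0.04,0,0,6.92,-0.008,0.018,-0.01,0.04,0,0,6.92,-0.008,0.018,-0.01,0.04,0,0,6.92,-0.008,0.018,-0.02,0.04,0,0,6.92,-0.008,0.018,-0.02,0.04,0,0,6.92,-0.008,0.018,-0.02,0.04,0,0,6.92,-0.008,0.018,-0.02,0.04,0,0,6.92,-0.006,0.019,-0.02,0.04])

```text
clock: 6.1
eef_pos: [572.2, 194.7, 131.2]
tool_rot: [[-0.914, 0.406, 0.0], [0.406, 0.914, 0.001], [0.0, 0.001, -1.0]]
contact_force: [-0.0, -0.6, -0.2]
width: 40.3
grasp_force: 0.0
```

>>> move_arm(increments=[0,0,6.92,0,0,-0.02,0.04,0,0,6.92,0,0,-0.02,0.04,0,0,0,0,0,0,0.04,0,0,0,0,0,0,0.04])

```text
clock: 6.43
eef_pos: [572.1, 193.6, 91.2]
tool_rot: [[-0.983, 0.184, -0.002], [0.184, 0.983, -0.0], [0.002, -0.001, -1.0]]
contact_force: [0.8, 0.5, 0.8]
width: 40.0
grasp_force: 0.0
```

```bash
python3 - <<'E'
from h import *
print(env.sense()['q'].round(2))
for n in ("top","scene","wrist"): cv2.imwrite(f"pics/{n}1.png",eyes.read_camera(n)[:,:,::-1])
t=cv2.imread('pics/top1.png');s=cv2.imread('pics/scene1.png')
p=cam('top'); print([(unproj(p,c,8)[0].round(1),a) for c,a in blobs(t[:,:,::-1],(0,0,150),(180,60,255),20,(150,217,245,305))])
p=cam('scene'); print([(unproj(p,c,8)[0].round(1),a) for c,a in blobs(s[:,:,::-1],(0,0,150),(180,60,255),20,(385,275,500,380))])
A=cv2.resize(t[190:310,230:360],None,fx=3.07,fy=3.07,interpolation=cv2.INTER_CUBIC);B=cv2.resize(s[190:310,270:400],None,fx=3.07,fy=3.07,interpolation=cv2.INTER_CUBIC)
cv2.imwrite('pics/c3.png',np.hstack([A,B]))
E
```

```text
[ 0.2   0.55 -0.23  0.8   0.    0.39]
[(array([609.3, 287.8,   8. ]), np.int32(187)), (array([519.3, 350.3,   8. ]), np.int32(27)), (array([482.8, 190.8,   8. ]), np.int32(118))]
[(array([485.2, 198.1,   8. ]), np.int32(40)), (array([477., 251.,   8.]), np.int32(114)), (array([576.9, 192.6,   8. ]), np.int32(101)), (array([482.9, 317.9,   8. ]), np.int32(123)), (array([581.1, 254.4,   8. ]), np.int32(128)), (array([578.1, 305.8,   8. ]), np.int32(136))]
```

View pics/c3.png

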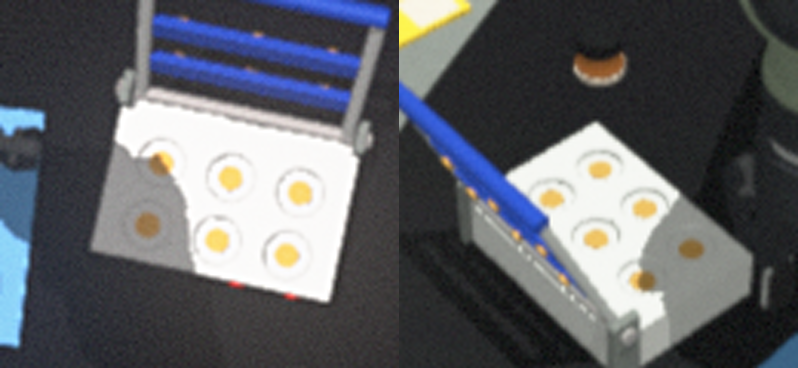

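View pics/wrist1.png

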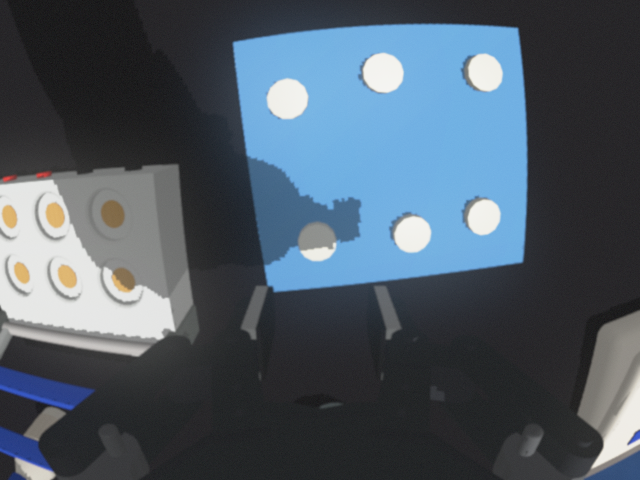

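```bash
python3 - <<'E'
from h import *
pt,ps=cam('top'),cam('scene'); k=3.07
a=(np.array([(161,163),(231,178),(301,193),(147,225),(217,240),(288,255)])+.5)/k-.5+[230,190]
b=(np.array([(642,281),(596,238),(551,198),(691,248),(644,208),(600,169)])-[399,0]+.5)/k-.5+[270,190]
P=np.array([(x,y,34) for x in(10,-35) for y in(50,0,-50)],float)
def r(v): X=P@rz(v[2]).T+[v[0],v[1],0]; return np.r_[proj(pt,X)-a,proj(ps,X)-b].ravel()
for f in (lambda v:r(v),lambda v:r(v)[:12],lambda v:r(v)[12:]): s=least_squares(f,[549,15,-.18]); print(s.x.round(3),np.abs(s.fun).max().round(2))
s=least_squares(r,[549,15,-.18]).x
X=P@rz(s[2]).T+[s[0],s[1],0]; print(X.round(1)[:,:2].tolist())
E
```

```text
[ 5.49665e+02  1.47540e+01 -1.89000e-01] 0.51
[ 5.50192e+02  1.45450e+01 -1.87000e-01] 0.37
[ 5.4897e+02  1.4824e+01 -1.9200e-01] 0.28
[[568.9, 62.0], [559.5, 12.9], [550.1, -36.2], [524.7, 70.4], [515.3, 21.3], [505.9, -27.8]]
```

>>> move_arm(increments=[0,0,0,0.0033,-0.0016,-0.03,0.04,0,0,0,0,0,-0.03,0.04,0,0,0,0,0,-0.02,0.04,0,0,0,0,0,-0.006,0.04,0,0,0,0,0,0,0.04,0,0,0,0,0,0,0.015,0,0,0,0,0,0,0.015,0,0,0,0,0,0,0.015], force=40)

```text
clock: 7.25
eef_pos: [578.2, 192.1, 7.8]
tool_rot: [[-0.983, 0.182, 0.003], [0.182, 0.983, 0.001], [-0.003, 0.001, -1.0]]
contact_force: [0.4, 0.6, 2.6]
width: 21.0
grasp_force: 39.1
```

>>> move_arm(increments=[0,0,0,0,0,0,0.015,0,0,0,0,0,0.02,0.015,0,0,0,0,0,0,0.015])

```text
clock: 7.5
eef_pos: [578.7, 192.3, 29.0]
tool_rot: [[-0.983, 0.182, 0.005], [0.182, 0.983, 0.001], [-0.004, 0.002, -1.0]]
contact_force: [1.1, 0.1, 0.7]
width: 21.3
grasp_force: 39.1
```

```bash
python3 - <<'E'
from h import *
s=env.sense(); print(s['eef_pos'],s['width'],s['joint_velocities'].round(3))
im=eyes.read_camera('wrist')[:,:,::-1]; cv2.imwrite('pics/w2.png',cv2.resize(im[200:480,180:480],None,fx=2,fy=2))
E
```

```text
[578.66993939 192.27207702  29.01848006] 21.334519079649468 [ 0.001  0.023 -0.011 -0.065 -0.001 -0.   ]
```

View pics/w2.png

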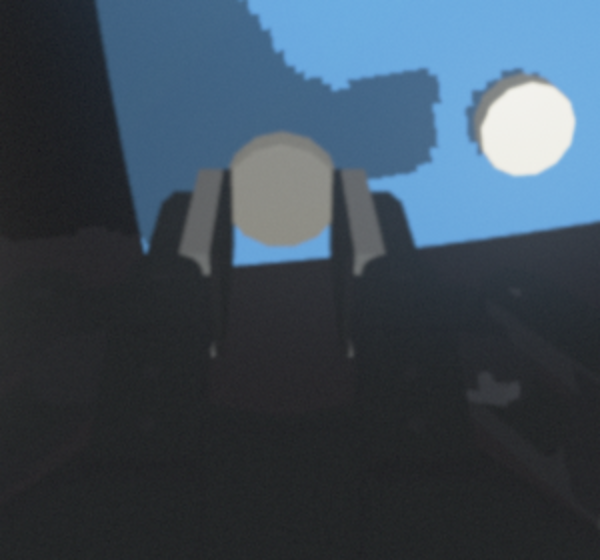

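>>> move_arm(increments=[0,0,0,0,0,0.035,0.015,0,0,0,0,-0.01,0.03,0.015,0,0,0,-0.002,-0.03,0,0.015,0,0,0,-0.002,-0.03,0,0.015,0,0,0,-0.002,-0.03,0,0.015,0,0,0,-0.001,-0.03,0,0.015,0,0,0,0,0,0,0.015,0,0,0,0,0,0,0.015])

```text
clock: 8.22
eef_pos: [569.4, 60.4, 90.6]
tool_rot: [[-0.983, 0.185, -0.0], [0.185, 0.983, 0.0], [0.0, 0.0, -1.0]]
contact_force: [0.2, 0.8, -0.1]
width: 20.8
grasp_force: 39.3
```

>>> move_arm(increments=[0,0,0,0,0,0,0.015,0,0,0,0,0,0,0.015])

```text
clock: 8.38
eef_pos: [569.5, 62.7, 90.6]
tool_rot: [[-0.984, 0.181, -0.0], [0.181, 0.984, 0.0], [0.0, 0.0, -1.0]]
contact_force: [-0.3, -0.8, 0.4]
width: 21.3
grasp_force: 39.3
```

>>> move_arm(increments=[0,0,0,0.0015,0,-0.025,0.015,0,0,0,0,0,-0.014,0.015,0,0,0,0,0,-0.01,0.015,0,0,0,0,0,0,0.015,0,0,0,0,0,0,0.015,0,0,0,0,0,0,0.04,0,0,0,0,0,0,0.04,0,0,0,0,0,0,0.04])

```text
clock: 9.05
eef_pos: [571.2, 62.1, 42.0]
tool_rot: [[-0.983, 0.181, 0.0], [0.181, 0.983, 0.0], [-0.0, 0.0, -1.0]]
contact_force: [0.0, 0.5, 0.5]
width: 39.9
grasp_force: 0.0
```

>>> move_arm(increments=[0,0,0,0,0,0.03,0.04,0,0,0,0,0,0.03,0.04,0,0,0,0.001,0.038,0,0.04,0,0,0,0.001,0.038,0,0.04,0,0,0,0.002,0.038,0,0.04,0,0,0,0.002,0.038,0,0.04,0,0,0,0.003,0.04,0,0.04,0,0,0,0,0,0,0.04])

```text
clock: 9.72
eef_pos: [580.2, 260.8, 102.3]
tool_rot: [[-0.985, 0.175, 0.002], [0.175, 0.985, 0.004], [-0.001, 0.004, -1.0]]
contact_force: [-0.1, -1.1, 0.0]
width: 39.7
grasp_force: 0.0
```

>>> move_arm(increments=[0,0,0,0,0,0,0.04,0,0,0,0,0,0,0.04])

```text
clock: 9.88
eef_pos: [579.7, 253.7, 101.6]
tool_rot: [[-0.983, 0.181, -0.0], [0.181, 0.983, -0.001], [0.0, -0.001, -1.0]]
contact_force: [0.4, -0.1, 0.0]
width: 39.9
grasp_force: 0.0
```

```bash
python3 - <<'E'
from h import *
print(env.sense()['eef_pos'])
t=eyes.read_camera('top')[:,:,::-1];s=eyes.read_camera('scene')[:,:,::-1]
p=cam('scene'); print([(unproj(p,c,8)[0].round(1),a) for c,a in blobs(s[:,:,::-1],(0,0,150),(180,60,255),20,(385,275,500,380))])
A=cv2.resize(t[190:310,230:360],None,fx=3.07,fy=3.07,interpolation=cv2.INTER_CUBIC);B=cv2.resize(s[190:310,270:400],None,fx=3.07,fy=3.07,interpolation=cv2.INTER_CUBIC)
cv2.imwrite('pics/c4.png',np.hstack([A,B]))
E
```

```text
[579.66574338 253.7254596  101.61322348]
[(array([478.1, 196.4,   8. ]), np.int32(39)), (array([483., 318.,   8.]), np.int32(123)), (array([582.8, 254.4,   8. ]), np.int32(106)), (array([578.1, 305.8,   8. ]), np.int32(136))]
```

View pics/c4.png

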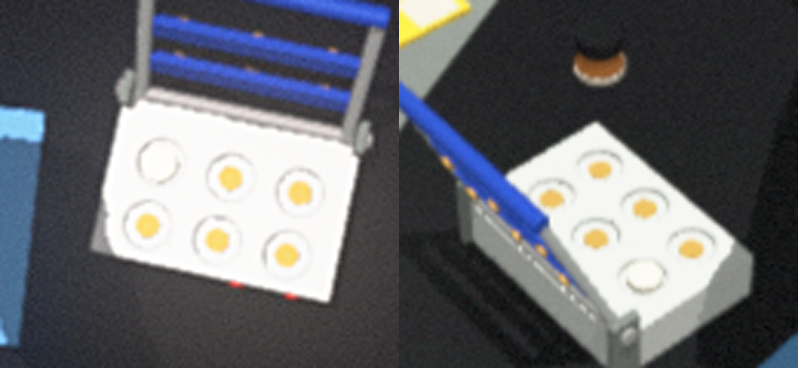

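>>> move_arm(increments=[0,0,0,0.0011,0.0006,-0.035,0.04,0,0,0,0,0,-0.035,0.04,0,0,0,0,0,-0.02,0.04,0,0,0,0,0,-0.006,0.04,0,0,0,0,0,0,0.04,0,0,0,0,0,0,0.015,0,0,0,0,0,0,0.015,0,0,0,0,0,0,0.015])

```text
clock: 10.65
eef_pos: [582.7, 254.6, 7.8]
tool_rot: [[-0.983, 0.182, 0.003], [0.182, 0.983, 0.001], [-0.003, 0.002, -1.0]]
contact_force: [0.6, 0.4, 0.3]
width: 21.1
grasp_force: 39.1
```

>>> move_arm(increments=[0,0,0,0,0,0,0.015,0,0,0,0,0,0.03,0.015,0,0,0,0,0,0.035,0.015,0,0,0,0,0,0.03,0.015,0,0,0,-0.003,-0.034,0,0.015,0,0,0,-0.003,-0.034,0,0.015,0,0,0,-0.003,-0.034,0,0.015,0,0,0,-0.003,-0.034,0,0.015])

```text
clock: 11.32
eef_pos: [569.3, 117.4, 102.1]
tool_rot: [[-0.984, 0.181, 0.002], [0.181, 0.984, 0.0], [-0.002, 0.0, -1.0]]
contact_force: [-0.5, -0.6, -0.6]
width: 21.1
grasp_force: 39.3
```

>>> move_arm(increments=[0,0,0,-0.003,-0.034,0,0.015,0,0,0,-0.003,-0.034,0,0.015,0,0,0,-0.0038,-0.0375,0,0.015,0,0,0,0,0,0,0.015,0,0,0,0,0,0,0.015,0,0,0,0,0,0,0.015])

```text
clock: 11.82
eef_pos: [559.7, 13.0, 101.4]
tool_rot: [[-0.983, 0.182, 0.001], [0.182, 0.983, 0.0], [-0.001, 0.001, -1.0]]
contact_force: [-0.9, 0.5, -0.0]
width: 20.9
grasp_force: 39.3
```

>>> move_arm(increments=[0,0,0,0.001,0,-0.03,0.015,0,0,0,0,0,-0.02,0.015,0,0,0,0,0,-0.009,0.015,0,0,0,0,0,0,0.015,0,0,0,0,0,0,0.015,0,0,0,0,0,0,0.04,0,0,0,0,0,0,0.04,0,0,0,0,0,0,0.04])

```text
clock: 12.48
eef_pos: [560.7, 13.3, 42.2]
tool_rot: [[-0.983, 0.181, 0.001], [0.181, 0.983, -0.0], [-0.001, 0.0, -1.0]]
contact_force: [0.9, -0.4, 0.2]
width: 39.9
grasp_force: 0.0
```

>>> move_arm(increments=[0,0,0,0,0,0.03,0.04,0,0,0,0,0,0.03,0.04,0,0,0,0.002,0.037,0,0.04,0,0,0,0.002,0.037,0,0.04,0,0,0,0.002,0.037,0,0.04,0,0,0,0.002,0.037,0,0.04,0,0,0,0.002,0.037,0,0.04,0,0,0,0.002,0.037,0,0.04])

```text
clock: 13.15
eef_pos: [572.3, 236.7, 102.2]
tool_rot: [[-0.983, 0.182, 0.001], [0.182, 0.983, 0.0], [-0.001, 0.0, -1.0]]
contact_force: [0.2, 0.3, 0.4]
width: 39.8
grasp_force: 0.0
```

>>> move_arm(increments=[0,0,0,0.003,0.037,0,0.04,0,0,0,0.0029,0.0336,0,0.04,0,0,0,0,0,0,0.04,0,0,0,0,0,0,0.04,0,0,0,0,0,0,0.04])

```text
clock: 13.57
eef_pos: [577.8, 305.2, 101.6]
tool_rot: [[-0.983, 0.181, -0.001], [0.181, 0.983, -0.001], [0.0, -0.001, -1.0]]
contact_force: [0.9, 0.2, -0.4]
width: 40.6
grasp_force: 0.0
```

```bash
cat > look.py <<'E'
from h import *
import sys
print(env.sense()['eef_pos'])
t=eyes.read_camera('top');s=eyes.read_camera('scene')
for im,n in((t,'top'),(s,'scene')):
    p=cam(n)
    print(n,'mat',[(unproj(p,c,8)[0].round(0)[:2].tolist(),int(a)) for c,a in blobs(im,(0,0,150),(180,60,255),20,(150,217,245,305) if n=='top' else (385,275,500,380))])
F=np.array([(x,y,42) for x in(-35,10) for y in(-50,0,50)],float)@rz(-.187).T+[549.6,14.8,0]
for im,n in((t,'top'),(s,'scene')):
    h=cv2.cvtColor(im,cv2.COLOR_RGB2HSV); o=[]
    for u,v in proj(cam(n),F).round().astype(int):
        w=h[v-3:v+4,u-3:u+4].reshape(-1,3); o.append(int(((w[:,1]>110)&(w[:,0]>8)&(w[:,0]<35)).sum()))
    print(n,'orange px per pocket',o)
E
python3 look.py
```

```text
[577.79495877 305.19674892 101.58833746]
top mat [([483.0, 318.0], 119), ([483.0, 191.0], 77), ([476.0, 251.0], 102)]
scene mat [([483.0, 192.0], 65), ([474.0, 255.0], 64), ([485.0, 324.0], 54), ([580.0, 306.0], 110)]
top orange px per pocket [34, 31, 33, 34, 0, 0]
scene orange px per pocket [18, 19, 19, 21, 0, 0]
```

>>> move_arm(increments=[0,0,0,0.0005,0.0003,-0.035,0.04,0,0,0,0,0,-0.035,0.04,0,0,0,0,0,-0.02,0.04,0,0,0,0,0,-0.006,0.04,0,0,0,0,0,0,0.04,0,0,0,0,0,0,0.015,0,0,0,0,0,0,0.015,0,0,0,0,0,0,0.015])

```text
clock: 14.33
eef_pos: [580.3, 306.1, 7.9]
tool_rot: [[-0.983, 0.182, 0.003], [0.182, 0.983, 0.001], [-0.003, 0.002, -1.0]]
contact_force: [0.6, 0.3, -0.4]
width: 21.1
grasp_force: 39.1
```

>>> move_arm(increments=[0,0,0,0,0,0,0.015,0,0,0,0,0,0.03,0.015,0,0,0,0,0,0.035,0.015,0,0,0,0,0,0.03,0.015,0,0,0,-0.003,-0.038,0,0.015,0,0,0,-0.003,-0.038,0,0.015,0,0,0,-0.003,-0.038,0,0.015,0,0,0,-0.003,-0.038,0,0.015])

```text
clock: 15.0
eef_pos: [566.8, 152.8, 102.1]
tool_rot: [[-0.984, 0.18, 0.002], [0.18, 0.984, 0.0], [-0.002, 0.001, -1.0]]
contact_force: [0.7, 0.2, 0.2]
width: 21.2
grasp_force: 39.2
```

>>> move_arm(increments=[0,0,0,-0.003,-0.038,0,0.015,0,0,0,-0.003,-0.038,0,0.015,0,0,0,-0.003,-0.038,0,0.015,0,0,0,-0.003,-0.038,0,0.015,0,0,0,-0.0035,-0.0377,0,0.015,0,0,0,0,0,0,0.015,0,0,0,0,0,0,0.015,0,0,0,0,0,0,0.015])

```text
clock: 15.67
eef_pos: [551.5, -35.8, 101.4]
tool_rot: [[-0.983, 0.182, 0.001], [0.182, 0.983, 0.0], [-0.001, 0.001, -1.0]]
contact_force: [0.2, 0.5, -0.1]
width: 20.9
grasp_force: 39.3
```

>>> move_arm(increments=[0,0,0,0,0,-0.03,0.015,0,0,0,0,0,-0.02,0.015,0,0,0,0,0,-0.009,0.015,0,0,0,0,0,0,0.015,0,0,0,0,0,0,0.015,0,0,0,0,0,0,0.04,0,0,0,0,0,0,0.04,0,0,0,0,0,0,0.04])

```text
clock: 16.33
eef_pos: [551.6, -35.5, 42.2]
tool_rot: [[-0.983, 0.181, 0.001], [0.181, 0.983, -0.0], [-0.001, 0.0, -1.0]]
contact_force: [-0.1, 0.3, 0.4]
width: 40.4
grasp_force: 0.0
```

>>> move_arm(increments=[0,0,0,0,0,0.03,0.04,0,0,0,0,0,0.03,0.04,0,0,0,-0.01,0.032,0,0.04,0,0,0,-0.01,0.032,0,0.04,0,0,0,-0.01,0.032,0,0.04,0,0,0,-0.01,0.032,0,0.04,0,0,0,-0.01,0.032,0,0.04,0,0,0,-0.01,0.032,0,0.04])

```text
clock: 17.0
eef_pos: [490.8, 157.5, 102.3]
tool_rot: [[-0.983, 0.182, 0.001], [0.182, 0.983, 0.0], [-0.001, 0.0, -1.0]]
contact_force: [0.8, -0.1, -0.8]
width: 39.6
grasp_force: 0.0
```

>>> move_arm(increments=[0,0,0,-0.0083,0.0348,0,0.04,0,0,0,0,0,0,0.04,0,0,0,0,0,0,0.04,0,0,0,0,0,0,0.04])

```text
clock: 17.33
eef_pos: [483.0, 190.9, 102.0]
tool_rot: [[-0.983, 0.181, 0.001], [0.181, 0.983, -0.0], [-0.001, -0.0, -1.0]]
contact_force: [-0.0, -0.5, 0.0]
width: 39.9
grasp_force: 0.0
```

```bash
python3 look.py
```

```text
[483.04469963 190.85401109 101.97158827]
top mat [([509.0, 316.0], 1570)]
scene mat [([485.0, 191.0], 83), ([477.0, 251.0], 114), ([483.0, 318.0], 122)]
top orange px per pocket [33, 30, 33, 0, 0, 0]
scene orange px per pocket [17, 19, 19, 0, 0, 0]
```

>>> move_arm(increments=[0,0,0,0,0,-0.035,0.04,0,0,0,0,0,-0.035,0.04,0,0,0,0,0,-0.02,0.04,0,0,0,0,0,-0.006,0.04,0,0,0,0,0,0,0.04,0,0,0,0,0,0,0.015,0,0,0,0,0,0,0.015,0,0,0,0,0,0,0.015])

```text
clock: 18.1
eef_pos: [484.4, 191.0, 7.3]
tool_rot: [[-0.983, 0.182, 0.003], [0.182, 0.983, 0.001], [-0.003, 0.001, -1.0]]
contact_force: [-0.3, -0.5, 0.0]
width: 21.4
grasp_force: 39.1
```

>>> move_arm(increments=[0,0,0,0,0,0,0.015,0,0,0,0,0,0.03,0.015,0,0,0,0,0,0.035,0.015,0,0,0,0,0,0.03,0.015,0,0,0,0.0106,-0.03,0,0.015,0,0,0,0.0106,-0.03,0,0.015,0,0,0,0.0106,-0.03,0,0.015,0,0,0,0.0106,-0.0306,0,0.015])

```text
clock: 18.77
eef_pos: [526.2, 69.4, 102.1]
tool_rot: [[-0.984, 0.181, 0.002], [0.181, 0.984, 0.0], [-0.002, 0.0, -1.0]]
contact_force: [-0.8, 0.2, -0.4]
width: 21.5
grasp_force: 39.3
```

>>> move_arm(increments=[0,0,0,0,0,0,0.015,0,0,0,0,0,0,0.015,0,0,0,0,0,0,0.015])

```text
clock: 19.02
eef_pos: [525.2, 70.4, 101.2]
tool_rot: [[-0.983, 0.182, 0.0], [0.182, 0.983, 0.0], [-0.0, 0.0, -1.0]]
contact_force: [-0.5, -0.3, 0.0]
width: 21.2
grasp_force: 39.3
```

>>> move_arm(increments=[0,0,0,0,0,-0.03,0.015,0,0,0,0,0,-0.02,0.015,0,0,0,0,0,-0.009,0.015,0,0,0,0,0,0,0.015,0,0,0,0,0,0,0.015,0,0,0,0,0,0,0.04,0,0,0,0,0,0,0.04,0,0,0,0,0,0,0.04])

```text
clock: 19.68
eef_pos: [525.6, 70.6, 42.2]
tool_rot: [[-0.983, 0.181, 0.001], [0.181, 0.983, 0.0], [-0.001, 0.0, -1.0]]
contact_force: [-0.3, -0.3, 0.0]
width: 39.8
grasp_force: 0.0
```

>>> move_arm(increments=[0,0,0,0,0,0.03,0.04,0,0,0,0,0,0.03,0.04,0,0,0,-0.0097,0.036,0,0.04,0,0,0,-0.0097,0.036,0,0.04,0,0,0,-0.0097,0.036,0,0.04,0,0,0,-0.0097,0.036,0,0.04,0,0,0,-0.0097,0.0363,0,0.04,0,0,0,0,0,0,0.04])

```text
clock: 20.35
eef_pos: [475.0, 256.2, 102.3]
tool_rot: [[-0.985, 0.175, 0.0], [0.175, 0.985, 0.003], [0.0, 0.003, -1.0]]
contact_force: [0.1, -1.0, 0.1]
width: 40.2
grasp_force: 0.0
```

>>> move_arm(increments=[0,0,0,0,0,0,0.04,0,0,0,0,0,0,0.04])

```text
clock: 20.52
eef_pos: [476.8, 250.5, 101.9]
tool_rot: [[-0.983, 0.181, 0.0], [0.181, 0.983, -0.001], [-0.0, -0.0, -1.0]]
contact_force: [0.1, -0.4, 0.3]
width: 40.0
grasp_force: 0.0
```

```bash
python3 look.py
```

```text
[476.75564642 250.46085743 101.86753428]
top mat []
scene mat [([479.0, 251.0], 92), ([483.0, 318.0], 123)]
top orange px per pocket [33, 31, 0, 0, 0, 0]
scene orange px per pocket [17, 19, 0, 0, 0, 0]
```

>>> move_arm(increments=[0,0,0,0,0,-0.035,0.04,0,0,0,0,0,-0.035,0.04,0,0,0,0,0,-0.02,0.04,0,0,0,0,0,-0.006,0.04,0,0,0,0,0,0,0.04,0,0,0,0,0,0,0.015,0,0,0,0,0,0,0.015,0,0,0,0,0,0,0.015])

```text
clock: 21.28
eef_pos: [478.3, 250.8, 7.4]
tool_rot: [[-0.983, 0.182, 0.003], [0.182, 0.983, 0.001], [-0.003, 0.001, -1.0]]
contact_force: [0.1, 0.2, 0.4]
width: 21.4
grasp_force: 39.1
```

>>> move_arm(increments=[0,0,0,0,0,0,0.015,0,0,0,0,0,0.03,0.015,0,0,0,0,0,0.035,0.015,0,0,0,0,0,0.03,0.015,0,0,0,0.0066,-0.0382,0,0.015,0,0,0,0.0066,-0.0382,0,0.015,0,0,0,0.0066,-0.0382,0,0.015,0,0,0,0.0066,-0.0382,0,0.015])

```text
clock: 21.95
eef_pos: [503.8, 96.7, 102.1]
tool_rot: [[-0.984, 0.18, 0.002], [0.18, 0.984, 0.0], [-0.002, 0.001, -1.0]]
contact_force: [1.2, 0.2, -0.0]
width: 21.2
grasp_force: 39.3
```

>>> move_arm(increments=[0,0,0,0.0066,-0.0382,0,0.015,0,0,0,0.0066,-0.0382,0,0.015,0,0,0,0,0,0,0.015,0,0,0,0,0,0,0.015,0,0,0,0,0,0,0.015])

```text
clock: 22.37
eef_pos: [516.4, 21.6, 101.2]
tool_rot: [[-0.983, 0.182, 0.0], [0.182, 0.983, 0.001], [-0.0, 0.001, -1.0]]
contact_force: [-0.3, 0.0, -0.7]
width: 21.2
grasp_force: 39.3
```

>>> move_arm(increments=[0,0,0,0,0,-0.03,0.015,0,0,0,0,0,-0.02,0.015,0,0,0,0,0,-0.009,0.015,0,0,0,0,0,0,0.015,0,0,0,0,0,0,0.015,0,0,0,0,0,0,0.04,0,0,0,0,0,0,0.04,0,0,0,0,0,0,0.04])

```text
clock: 23.03
eef_pos: [516.8, 21.8, 42.2]
tool_rot: [[-0.983, 0.181, 0.001], [0.181, 0.983, -0.0], [-0.001, 0.0, -1.0]]
contact_force: [0.1, -1.7, 0.1]
width: 39.9
grasp_force: 0.0
```

>>> move_arm(increments=[0,0,0,0,0,0.03,0.04,0,0,0,0,0,0.03,0.04,0,0,0,-0.0042,0.037,0,0.04,0,0,0,-0.0042,0.037,0,0.04,0,0,0,-0.0042,0.037,0,0.04,0,0,0,-0.0042,0.037,0,0.04,0,0,0,-0.0042,0.037,0,0.04,0,0,0,-0.0042,0.037,0,0.04])

```text
clock: 23.7
eef_pos: [490.9, 245.2, 102.3]
tool_rot: [[-0.983, 0.182, 0.001], [0.182, 0.983, 0.0], [-0.001, 0.0, -1.0]]
contact_force: [0.1, -0.5, -0.6]
width: 40.0
grasp_force: 0.0
```

>>> move_arm(increments=[0,0,0,-0.0042,0.037,0,0.04,0,0,0,-0.0042,0.037,0,0.04,0,0,0,0,0,0,0.04,0,0,0,0,0,0,0.04,0,0,0,0,0,0,0.04])

```text
clock: 24.12
eef_pos: [482.5, 317.1, 101.7]
tool_rot: [[-0.983, 0.181, -0.0], [0.181, 0.983, -0.001], [0.0, -0.001, -1.0]]
contact_force: [-0.1, 0.3, 1.0]
width: 40.1
grasp_force: 0.0
```

```bash
python3 look.py
```

```text
[482.48249491 317.12517204 101.71387834]
top mat []
scene mat [([485.0, 318.0], 100)]
top orange px per pocket [33, 0, 0, 0, 0, 0]
scene orange px per pocket [17, 0, 0, 0, 0, 0]
```

>>> move_arm(increments=[0,0,0,0.0005,0.0005,-0.035,0.04,0,0,0,0,0,-0.035,0.04,0,0,0,0,0,-0.02,0.04,0,0,0,0,0,-0.006,0.04,0,0,0,0,0,0,0.04,0,0,0,0,0,0,0.015,0,0,0,0,0,0,0.015,0,0,0,0,0,0,0.015])

```text
clock: 24.88
eef_pos: [484.7, 318.3, 7.5]
tool_rot: [[-0.983, 0.182, 0.003], [0.182, 0.983, 0.001], [-0.002, 0.002, -1.0]]
contact_force: [-0.8, 0.2, 0.1]
width: 21.4
grasp_force: 39.1
```

>>> move_arm(increments=[0,0,0,0,0,0,0.015,0,0,0,0,0,0.03,0.015,0,0,0,0,0,0.035,0.015,0,0,0,0,0,0.03,0.015,0,0,0,0.0027,-0.0384,0,0.015,0,0,0,0.0027,-0.0384,0,0.015,0,0,0,0.0027,-0.0384,0,0.015,0,0,0,0.0027,-0.0384,0,0.015])

```text
clock: 25.55
eef_pos: [494.5, 163.2, 102.0]
tool_rot: [[-0.984, 0.18, 0.002], [0.18, 0.984, 0.0], [-0.002, 0.001, -1.0]]
contact_force: [0.4, -0.4, -0.0]
width: 21.3
grasp_force: 39.3
```

>>> move_arm(increments=[0,0,0,0.0027,-0.0384,0,0.015,0,0,0,0.0027,-0.0384,0,0.015,0,0,0,0.0027,-0.0384,0,0.015,0,0,0,0.0027,-0.0384,0,0.015,0,0,0,0.0027,-0.0384,0,0.015,0,0,0,0,0,0,0.015,0,0,0,0,0,0,0.015,0,0,0,0,0,0,0.015])

```text
clock: 26.22
eef_pos: [507.6, -27.5, 101.2]
tool_rot: [[-0.983, 0.182, 0.001], [0.182, 0.983, 0.0], [-0.0, 0.001, -1.0]]
contact_force: [-0.8, 0.8, -0.4]
width: 21.6
grasp_force: 39.3
```

>>> move_arm(increments=[0,0,0,0,0,-0.03,0.015,0,0,0,0,0,-0.02,0.015,0,0,0,0,0,-0.009,0.015,0,0,0,0,0,0,0.015,0,0,0,0,0,0,0.015,0,0,0,0,0,0,0.04,0,0,0,0,0,0,0.04,0,0,0,0,0,0,0.04])

```text
clock: 26.88
eef_pos: [508.0, -27.4, 42.2]
tool_rot: [[-0.983, 0.181, 0.001], [0.181, 0.983, -0.0], [-0.001, -0.0, -1.0]]
contact_force: [0.7, -0.3, -1.1]
width: 39.8
grasp_force: 0.0
```

>>> move_arm(increments=[0,0,0,0,0,0.04,0.04,0,0,0,0,0,0.04,0.04,0,0,-6.92,0,0,0.04,0.04,0,0,-6.92,0,0,0.04,0.04,0,0,-6.92,0,0,0.04,0.04,0,0,-6.92,-0.03,0,0.008,0.04,0,0,-6.92,-0.03,0,0,0.04,0,0,-6.92,-0.03,0,0,0.04])

```text
clock: 27.55
eef_pos: [417.5, -27.8, 251.1]
tool_rot: [[-0.611, 0.791, 0.003], [0.791, 0.611, -0.001], [-0.003, 0.002, -1.0]]
contact_force: [0.2, 0.1, 0.2]
width: 40.1
grasp_force: 0.0
```

>>> move_arm(increments=[0,0,-6.92,-0.03,0,0,0.04,0,0,-6.92,0,0,0,0.04,0,0,-6.92,0,0,0,0.04,0,0,-6.92,0,0,0,0.04,0,0,-6.92,0,0,0,0.04,0,0,-6.92,0,0,0,0.04,0,0,-6.92,0,0,0,0.04,0,0,0,0,0,0,0.04])

```text
clock: 28.22
eef_pos: [387.5, -27.7, 250.1]
tool_rot: [[0.183, 0.983, 0.001], [0.983, -0.183, -0.0], [-0.0, 0.001, -1.0]]
contact_force: [-0.4, -0.2, -0.0]
width: 39.9
grasp_force: 0.0
```

```bash
python3 look.py; python3 - <<'E'
from h import *
t=eyes.read_camera('top')[:,:,::-1];s=eyes.read_camera('scene')[:,:,::-1]
A=cv2.resize(t[190:310,230:360],None,fx=3.07,fy=3.07,interpolation=cv2.INTER_CUBIC);B=cv2.resize(s[190:310,270:400],None,fx=3.07,fy=3.07,interpolation=cv2.INTER_CUBIC)
cv2.imwrite('pics/c5.png',np.hstack([A,B]))
E
```

```text
[387.54013622 -27.67364242 250.05601002]
top mat []
scene mat []
top orange px per pocket [0, 0, 0, 0, 0, 0]
scene orange px per pocket [0, 0, 0, 0, 0, 0]
```

View pics/c5.png

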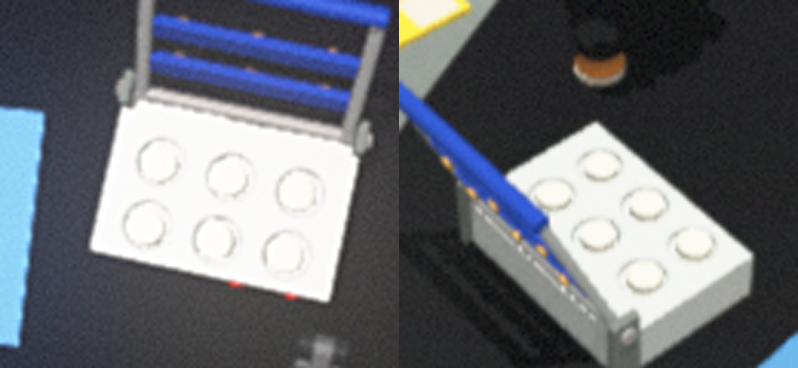

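>>> move_arm(increments=[0,0,0,0.039,0.003,0,0.045,0,0,0,0.039,0.003,0,0.045,0,0,0,0.039,0.003,0,0.045,0,0,0,0.039,0.003,0,0.045,0,0,0,0.039,0.003,0,0.045,0,0,0,0.039,0.003,0,0.045,0,0,0,0.0385,0.003,0,0.045,0,0,0,0,0,0,0.045])

```text
clock: 29.08
eef_pos: [665.8, -6.5, 246.0]
tool_rot: [[0.179, 0.984, 0.0], [0.984, -0.179, 0.0], [0.0, 0.0, -1.0]]
contact_force: [-1.2, -0.7, -0.8]
width: 45.0
grasp_force: 0.0
```

>>> move_arm(increments=[0,0,0,0,0,0,0.045,0,0,0,0,0,-0.03,0.045,0,0,0,0,0,-0.03,0.045,0,0,0,0,0,-0.017,0.045,0,0,0,0,0,0,0.045,0,0,0,0,0,0,0.005,0,0,0,0,0,0,0.005,0,0,0,0,0,0,0.005], force=30)

```text
clock: 29.75
eef_pos: [661.1, -7.0, 175.3]
tool_rot: [[0.181, 0.983, 0.004], [0.983, -0.181, -0.001], [0.0, 0.004, -1.0]]
contact_force: [-1.4, 0.9, 1.5]
width: 12.9
grasp_force: 29.4
```

>>> move_arm(increments=[0,0,0,0,0,0,0.005,0,0,0,0,0,0,0.005])

```text
clock: 29.92
eef_pos: [661.4, -7.0, 175.2]
tool_rot: [[0.181, 0.983, 0.004], [0.983, -0.181, -0.001], [0.0, 0.004, -1.0]]
contact_force: [-0.0, 0.5, 6.3]
width: 12.4
grasp_force: 29.8
```

```bash
python3 - <<'E'
import numpy as np
u=np.array([np.cos(-.187),np.sin(-.187)])
a=np.linspace(1.95,-0.02,25)
x=-153*np.cos(a); z=153*np.sin(a)
for i in range(24): d=(x[i+1]-x[i]); print(np.round([*(d*u/1000),(z[i+1]-z[i])/1000],4))
E
```

```text
[-0.0116  0.0022  0.0042]
[-0.0119  0.0023  0.0032]
[-0.0122  0.0023  0.0022]
[-0.0123  0.0023  0.0012]
[-0.0123  0.0023  0.0001]
[-0.0123  0.0023 -0.0009]
[-0.0122  0.0023 -0.0019]
[-0.012   0.0023 -0.0029]
[-0.0117  0.0022 -0.0039]
[-0.0114  0.0021 -0.0049]
[-0.0109  0.0021 -0.0058]
[-0.0104  0.002  -0.0067]
[-0.0098  0.0019 -0.0076]
[-0.0092  0.0017 -0.0084]
[-0.0085  0.0016 -0.0091]
[-0.0077  0.0015 -0.0098]
[-0.0069  0.0013 -0.0104]
[-0.0061  0.0011 -0.0109]
[-0.0052  0.001  -0.0114]
[-0.0042  0.0008 -0.0118]
[-0.0033  0.0006 -0.0121]
[-0.0023  0.0004 -0.0123]
[-0.0013  0.0002 -0.0125]
[-0.0003  0.     -0.0126]
```

>>> move_arm(increments=[0,0,0,-0.0116,0.0022,0.0042,0.005,0,0,0,-0.0119,0.0023,0.0032,0.005,0,0,0,-0.0122,0.0023,0.0022,0.005,0,0,0,-0.0123,0.0023,0.0012,0.005,0,0,0,-0.0123,0.0023,0.0001,0.005,0,0,0,-0.0123,0.0023,-0.0009,0.005,0,0,0,-0.0122,0.0023,-0.0019,0.005,0,0,0,-0.012,0.0023,-0.0029,0.005])

```text
clock: 30.58
eef_pos: [565.9, 11.3, 180.8]
tool_rot: [[0.181, 0.983, 0.008], [0.983, -0.181, -0.001], [0.001, 0.008, -1.0]]
contact_force: [3.2, 0.0, 2.8]
width: 12.9
grasp_force: 31.6
```

>>> move_arm(increments=[0,0,0,-0.0117,0.0022,-0.0039,0.005,0,0,0,-0.0114,0.0021,-0.0049,0.005,0,0,0,-0.0109,0.0021,-0.0058,0.005,0,0,0,-0.0104,0.002,-0.0067,0.005,0,0,0,-0.0098,0.0019,-0.0076,0.005,0,0,0,-0.0092,0.0017,-0.0084,0.005,0,0,0,-0.0085,0.0016,-0.0091,0.005,0,0,0,-0.0077,0.0015,-0.0098,0.005])

```text
clock: 31.25
eef_pos: [485.1, 26.8, 123.0]
tool_rot: [[0.181, 0.983, 0.004], [0.983, -0.181, 0.0], [0.001, 0.004, -1.0]]
contact_force: [2.2, 0.2, 1.0]
width: 12.7
grasp_force: 34.2
```

>>> move_arm(increments=[0,0,0,-0.0069,0.0013,-0.0104,0.005,0,0,0,-0.0061,0.0011,-0.0109,0.005,0,0,0,-0.0052,0.001,-0.0114,0.005,0,0,0,-0.0042,0.0008,-0.0118,0.005,0,0,0,-0.0033,0.0006,-0.0121,0.005,0,0,0,-0.0023,0.0004,-0.0123,0.005])

```text
clock: 31.75
eef_pos: [455.6, 32.5, 53.1]
tool_rot: [[0.181, 0.984, 0.001], [0.984, -0.181, 0.001], [0.001, 0.001, -1.0]]
contact_force: [-1.1, 1.3, 2.3]
width: 12.6
grasp_force: 36.9
```

>>> move_arm(increments=[0,0,0,-0.001,0.0002,-0.008,0.005,0,0,0,0,0,-0.006,0.005,0,0,0,0,0,-0.004,0.005,0,0,0,0,0,0,0.005])

```text
clock: 32.08
eef_pos: [453.3, 32.9, 34.0]
tool_rot: [[0.181, 0.984, -0.003], [0.984, -0.181, 0.002], [0.001, -0.003, -1.0]]
contact_force: [-3.2, 4.4, -2.5]
width: 13.0
grasp_force: 37.2
```

>>> move_arm(increments=[0,0,0,0,0,-0.003,0.005,0,0,0,0,0,-0.002,0.005,0,0,0,0,0,0,0.005])

```text
clock: 32.33
eef_pos: [453.1, 32.9, 29.4]
tool_rot: [[0.181, 0.984, -0.003], [0.984, -0.181, 0.002], [0.001, -0.003, -1.0]]
contact_force: [-4.6, 5.0, -0.6]
width: 12.8
grasp_force: 37.3
```

>>> move_arm(increments=[0,0,0,0,0,-0.002,0.005,0,0,0,0,0,-0.001,0.005,0,0,0,0,0,0,0.005])

```text
clock: 32.58
eef_pos: [453.1, 32.9, 26.6]
tool_rot: [[0.181, 0.984, -0.003], [0.984, -0.181, 0.002], [0.001, -0.003, -1.0]]
contact_force: [-4.7, 4.4, -0.6]
width: 12.8
grasp_force: 37.6
```

>>> move_arm(increments=[0,0,0,0,0,-0.002,0.005,0,0,0,0,0,-0.001,0.005,0,0,0,0,0,0,0.005])

```text
clock: 32.83
eef_pos: [453.1, 32.9, 23.9]
tool_rot: [[0.181, 0.984, -0.003], [0.984, -0.181, 0.002], [0.001, -0.003, -1.0]]
contact_force: [-5.2, 4.5, 3.9]
width: 12.7
grasp_force: 38.1
```

>>> move_arm(increments=[0,0,0,0,0,0,0.045,0,0,0,0,0,0,0.045,0,0,0,0,0,0,0.045,0,0,0,0,0,0.035,0.045,0,0,0,0,0,0.035,0.045,0,0,0,0,0,0,0.0,0,0,0,0,0,0,0.0,0,0,0,0,0,0,0.0])

```text
clock: 33.5
eef_pos: [455.2, 31.8, 94.0]
tool_rot: [[0.181, 0.983, 0.001], [0.983, -0.181, -0.001], [-0.0, 0.001, -1.0]]
contact_force: [-0.7, -0.3, -0.2]
width: 9.0
grasp_force: 0.0
```

```bash
python3 - <<'E'
from h import *
t=eyes.read_camera('top')[:,:,::-1];s=eyes.read_camera('scene')[:,:,::-1]
print(env.sense()['eef_pos'],env.sense()['width'])
A=cv2.resize(t[190:310,230:360],None,fx=3.07,fy=3.07,interpolation=cv2.INTER_CUBIC);B=cv2.resize(s[190:310,285:415],None,fx=3.07,fy=3.07,interpolation=cv2.INTER_CUBIC)
cv2.imwrite('pics/c6.png',np.hstack([A,B]))
F=np.array([(-98,-70,47),(-98,70,47)],float)
print(proj(cam('scene'),F@rz(-.187).T+[549.6,14.8,0]), proj(cam('top'),F@rz(-.187).T+[549.6,14.8,0]))
E
```

```text
[453.92649725  31.99658502  93.01527542] 0.20907102430151295
[[350.24805643 223.2082609 ]
 [392.80658979 257.79783037]] [[326.22317737 303.82108279]
 [261.85280648 289.89424604]]
```

View pics/c6.png

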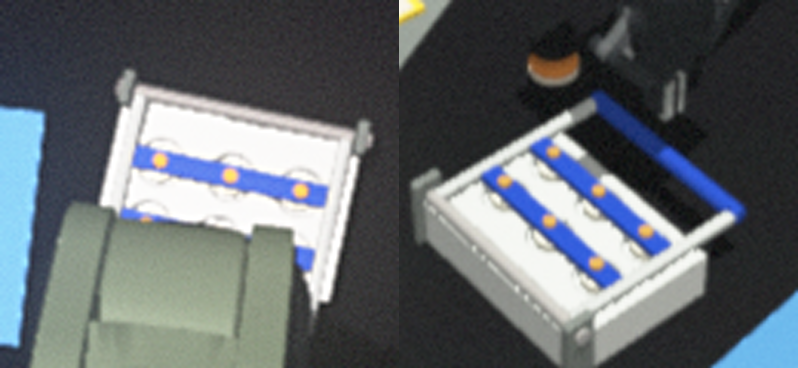

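>>> move_arm(increments=[0,0,0,0,0.001,-0.02,0,0,0,0,0,0,-0.014,0,0,0,0,0,0,0,0,0,0,0,0,0,0,0,0,0,0,0,0,-0.003,0,0,0,0,0,0,0,0])

```text
clock: 34.1
eef_pos: [454.9, 33.0, 56.9]
tool_rot: [[0.181, 0.983, 0.0], [0.983, -0.181, -0.0], [-0.0, 0.0, -1.0]]
contact_force: [0.3, -0.1, -0.8]
width: -0.1
grasp_force: 0.0
```

>>> move_arm(increments=[0,0,0,0,0,-0.002,0,0,0,0,0,0,0,0,0,0,0,0,0,0,0])

```text
clock: 34.35
eef_pos: [454.9, 33.1, 55.1]
tool_rot: [[0.181, 0.983, 0.0], [0.983, -0.181, -0.0], [0.0, 0.0, -1.0]]
contact_force: [-0.0, -0.1, 0.2]
width: 0.0
grasp_force: 0.0
```

>>> move_arm(increments=[0,0,0,0,0,-0.002,0,0,0,0,0,0,0,0,0,0,0,0,0,0,0])

```text
clock: 34.6
eef_pos: [455.2, 33.0, 53.8]
tool_rot: [[0.181, 0.983, 0.001], [0.983, -0.181, -0.0], [0.0, 0.001, -1.0]]
contact_force: [-1.8, -0.1, 10.1]
width: -0.1
grasp_force: 4.5
```

>>> move_arm(increments=[0,0,0,0,0,0.03,0,0,0,0,0,0,0.04,0.065,0,0,6.82,0,0,0.04,0.065,0,0,6.82,0,0,0.04,0.065,0,0,6.82,-0.0013,-0.0275,0.03,0.065,0,0,6.82,-0.0013,-0.0275,0,0.065,0,0,6.82,-0.0013,-0.0275,0,0.065,0,0,6.82,-0.0013,-0.0275,0,0.065])

```text
clock: 35.27
eef_pos: [449.8, -78.0, 233.9]
tool_rot: [[-0.513, 0.858, 0.002], [0.858, 0.513, -0.001], [-0.002, 0.002, -1.0]]
contact_force: [0.3, 0.4, -0.4]
width: 65.2
grasp_force: 0.0
```

>>> move_arm(increments=[0,0,6.82,-0.0013,-0.0275,0,0.065,0,0,6.82,-0.0013,-0.0275,0,0.065,0,0,6.82,-0.0013,-0.0275,0,0.065,0,0,6.82,-0.0013,-0.0275,0,0.065,0,0,6.82,-0.0013,-0.0275,0,0.065,0,0,6.82,-0.0013,-0.0275,-0.03,0.065,0,0,6.82,-0.0016,-0.028,-0.03,0.065,0,0,0,0,0,-0.03,0.065])

```text
clock: 35.93
eef_pos: [440.8, -275.3, 142.5]
tool_rot: [[-0.979, 0.204, 0.003], [0.204, 0.979, -0.005], [-0.004, -0.004, -1.0]]
contact_force: [0.8, -0.2, -0.8]
width: 65.2
grasp_force: 0.0
```

>>> move_arm(increments=[0,0,0,0,0,-0.03,0.065,0,0,0,0,0,0,0.065,0,0,0,0,0,0,0.065,0,0,0,0,0,0,0.065])

```text
clock: 36.27
eef_pos: [440.8, -270.3, 114.2]
tool_rot: [[-0.979, 0.204, 0.001], [0.204, 0.979, -0.001], [-0.001, -0.001, -1.0]]
contact_force: [-0.9, -0.5, 0.7]
width: 65.1
grasp_force: 0.0
```

```bash
python3 - <<'E'
from h import *
s=env.sense(); print(s['eef_pos'],s['q'].round(2))
S=eyes.read_camera('scene')
p=cam('scene'); box=(250,178,298,212)
m=cv2.inRange(cv2.cvtColor(S,cv2.COLOR_RGB2HSV),(20,120,120),(35,255,255)); k=np.zeros_like(m);k[box[1]:box[3],box[0]:box[2]]=1
cs=max(cv2.findContours(m*k,cv2.RETR_EXTERNAL,cv2.CHAIN_APPROX_NONE)[0],key=cv2.contourArea)
print(cv2.minAreaRect(unproj(p,cs[:,0,:].astype(float),9)[:,:2].astype(np.float32)))
B=S[190:310,285:415]; W=eyes.read_camera('wrist')
cv2.imwrite('pics/c7.png',np.hstack([cv2.resize(B,(400,369)),cv2.resize(W,(400,369))])[:,:,::-1])
E
```

```text
[ 440.79761429 -270.2521852   114.24062531] [-0.69  0.38 -0.45  0.75 -0.   -0.49]
((451.58331298828125, -272.0985107421875), (51.67172622680664, 91.93563079833984), 77.06844329833984)
```

View pics/c7.png

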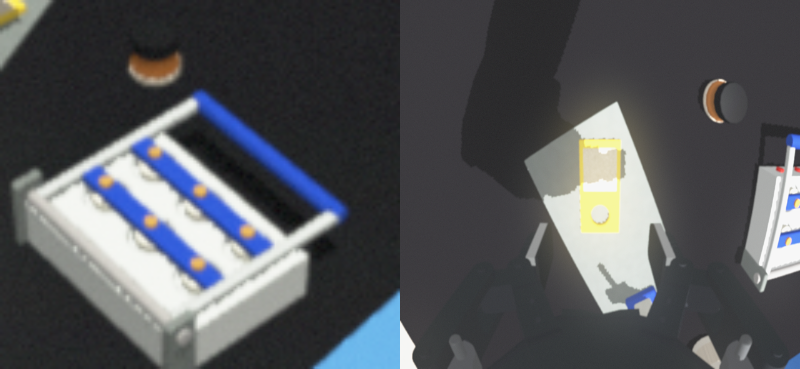

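>>> move_arm(increments=[0,0,0,-0.0004,0.0004,-0.04,0.065,0,0,0,0,0,-0.04,0.065,0,0,0,0,0,-0.02,0.065,0,0,0,0,0,-0.008,0.065,0,0,0,0,0,0,0.065,0,0,0,0,0,0,0.055,0,0,0,0,0,0,0.055], force=40)

```text
clock: 36.95
eef_pos: [441.3, -270.7, 6.9]
tool_rot: [[-0.979, 0.204, 0.003], [0.204, 0.979, -0.002], [-0.003, -0.002, -1.0]]
contact_force: [-0.3, -0.3, -0.2]
width: 55.2
grasp_force: 0.0
```

>>> move_arm(increments=[0,0,0,0,0,-0.001,0.035,0,0,0,0,0,0,0.035,0,0,0,0,0,0,0.035,0,0,0,0,0,0,0.035])

```text
clock: 37.28
eef_pos: [441.3, -270.8, 6.3]
tool_rot: [[-0.979, 0.204, 0.003], [0.204, 0.979, -0.003], [-0.004, -0.002, -1.0]]
contact_force: [-1.3, 0.6, 9.7]
width: 42.3
grasp_force: 39.2
```

>>> move_arm(increments=[0,0,0,0,0,0.02,0.035,0,0,0,0,0,0.04,0.035,0,0,0,0,0,0.04,0.035,0,0,0,0,0,0.04,0.035,0,0,0,-0.03,0,0.03,0.035,0,0,0,-0.03,0,0.02,0.035,0,0,0,0,0,0,0.035,0,0,0,0,0,0,0.035])

```text
clock: 37.95
eef_pos: [380.4, -270.4, 195.9]
tool_rot: [[-0.979, 0.206, 0.004], [0.205, 0.979, -0.004], [-0.004, -0.003, -1.0]]
contact_force: [-0.3, 0.0, -0.3]
width: 42.1
grasp_force: 40.6
```

```bash
python3 - <<'E'
from h import *
s=env.sense(); print(s['eef_pos'],s['q'].round(2))
W=eyes.read_camera('wrist');S=eyes.read_camera('scene')
B=S[100:250,215:345]
cv2.imwrite('pics/c8.png',np.hstack([cv2.resize(B,(400,461)),cv2.resize(W[120:480,160:480],(400,461))])[:,:,::-1])
E
```

```text
[ 380.37638819 -270.43950717  195.91246237] [-0.78  0.2  -0.46  0.91  0.   -0.57]
```

View pics/c8.png

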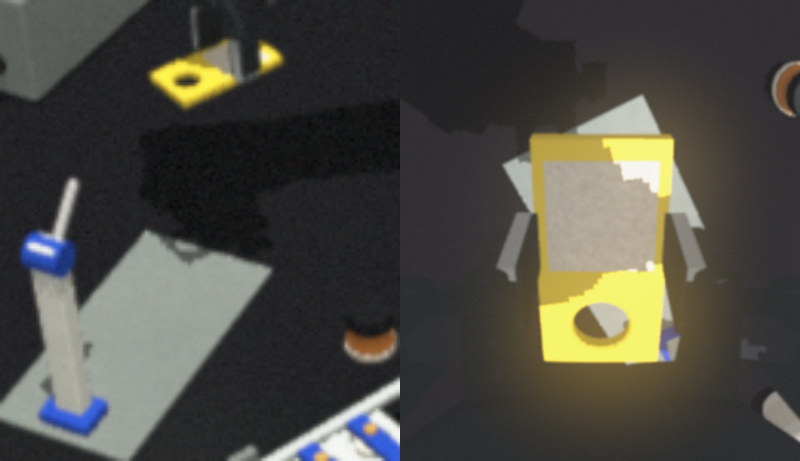

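>>> move_arm(increments=[0,0,6.68,0.0225,-0.001,0.0125,0.035,0,0,6.68,0.0225,-0.001,0.0125,0.035,0,0,6.68,0.0225,-0.001,0.0125,0.035,0,0,6.68,0.0225,-0.001,0.0125,0.035])

```text
clock: 38.38
eef_pos: [471.6, -273.0, 242.5]
tool_rot: [[-0.964, -0.264, -0.001], [-0.264, 0.964, 0.001], [0.001, 0.002, -1.0]]
contact_force: [-0.3, -0.1, -1.1]
width: 42.5
grasp_force: 40.7
```

>>> move_arm(increments=[1.65,-6.21,0,0,0,0,0.035,1.65,-6.21,0,0,0,0,0.035,1.65,-6.21,0,0,0,0,0.035,1.65,-6.21,0,0,0,0,0.035,1.65,-6.21,0,0,0,0,0.035,1.65,-6.21,0,0,0,0,0.035,1.65,-6.21,0,0,0,0,0.035,0,0,0,0,0,0,0.035])

```text
clock: 39.05
eef_pos: [467.6, -272.3, 239.1]
tool_rot: [[-0.686, -0.254, 0.682], [-0.175, 0.967, 0.184], [-0.706, 0.007, -0.708]]
contact_force: [-0.2, 0.4, -1.2]
width: 42.7
grasp_force: 40.7
```

>>> move_arm(increments=[0,0,0,0,0,0,0.035,0,0,0,0,0,0,0.035])

```text
clock: 39.22
eef_pos: [470.8, -273.9, 243.3]
tool_rot: [[-0.684, -0.258, 0.682], [-0.183, 0.966, 0.182], [-0.706, -0.0, -0.709]]
contact_force: [0.5, 0.9, 1.0]
width: 42.8
grasp_force: 40.7
```

```bash
cat > tag.py <<'E'
from h import *
import sys
s=env.sense(); R=s['tool_rot']; T=s['eef_pos']; print(T.round(1),R.round(3).tolist(),s['q'].round(2),s['width'])
eye=T+R@np.array([-38.2,0,-1]); yaw=.26
st=lambda P:rz(yaw).T@(np.asarray(P)-[509.0,-265.6,0])
print('eye world',eye.round(1),'in stand',st(eye).round(1),'tag x/z in stand',(rz(yaw).T@-R[:,0]).round(2),(rz(yaw).T@-R[:,2]).round(2))
W=eyes.read_camera('wrist');S=eyes.read_camera('scene');TP=eyes.read_camera('top')
for n,im in(('scene',S),('top',TP)):
    cv2.circle(im,tuple((proj(cam(n),eye)[0]*16).round().astype(int).tolist()),16,(255,0,0),-1,shift=4)
    cv2.circle(im,tuple((proj(cam(n),rz(yaw)@[50,0,200]+[509.0,-265.6,0])[0]*16).round().astype(int).tolist()),16,(0,255,0),-1,shift=4)
    print(n,'eye px',proj(cam(n),eye)[0].round(1),'tip px',proj(cam(n),rz(yaw)@[50,0,200]+[509.0,-265.6,0])[0].round(1))
cv2.imwrite(sys.argv[1],np.hstack([cv2.resize(S[100:250,200:330],(400,461),interpolation=cv2.INTER_CUBIC),cv2.resize(TP[190:340,370:500],(400,461),interpolation=cv2.INTER_CUBIC)])[:,:,::-1])
E
python3 tag.py pics/c9.png
```

```text
[ 470.8 -273.9  243.3] [[-0.684, -0.258, 0.682], [-0.183, 0.966, 0.182], [-0.706, -0.0, -0.709]] [-1.07  0.12 -0.69  0.53  0.76 -1.24] 42.79146513648684
eye world [ 496.3 -267.1  270.9] in stand [-12.6   1.8 270.9] tag x/z in stand [0.71 0.   0.71] [-0.71 -0.    0.71]
scene eye px [250.7 115.5] tip px [238.9 158.1]
top eye px [467.  276.7] tip px [447.5 244.8]
```

View pics/c9.png

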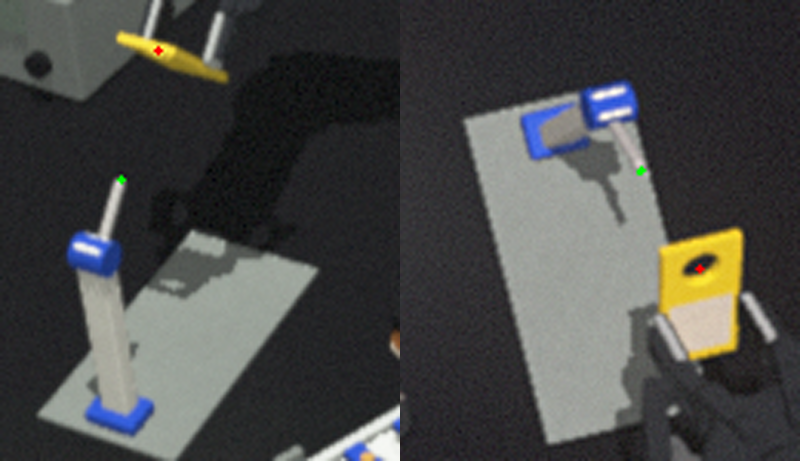

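>>> move_arm(increments=[0,0,0,0.0146,0.0033,-0.0177,0.035,0,0,0,0.0146,0.0033,-0.0177,0.035,0,0,0,0.0147,0.0032,-0.0178,0.035,0,0,0,0,0,0,0.035,0,0,0,0,0,0,0.035,0,0,0,0,0,0,0.035])

```text
clock: 39.87
eef_pos: [514.6, -263.6, 190.9]
tool_rot: [[-0.683, -0.259, 0.683], [-0.184, 0.966, 0.182], [-0.707, -0.001, -0.707]]
contact_force: [-0.4, 0.9, -0.3]
width: 42.1
grasp_force: 40.9
```

```bash
python3 tag.py pics/c10.png
```

```text
[ 514.6 -263.6  190.9] [[-0.683, -0.259, 0.683], [-0.184, 0.966, 0.182], [-0.707, -0.001, -0.707]] [-0.97  0.22 -0.74  0.29  0.73 -1.11] 42.07966438606903
eye world [ 540.  -256.8  218.6] in stand [ 32.2   0.6 218.6] tag x/z in stand [0.71 0.   0.71] [-0.71 -0.    0.71]
scene eye px [242.3 146.6] tip px [238.9 158.1]
top eye px [452.4 253.4] tip px [447.5 244.8]
```

View pics/c10.png

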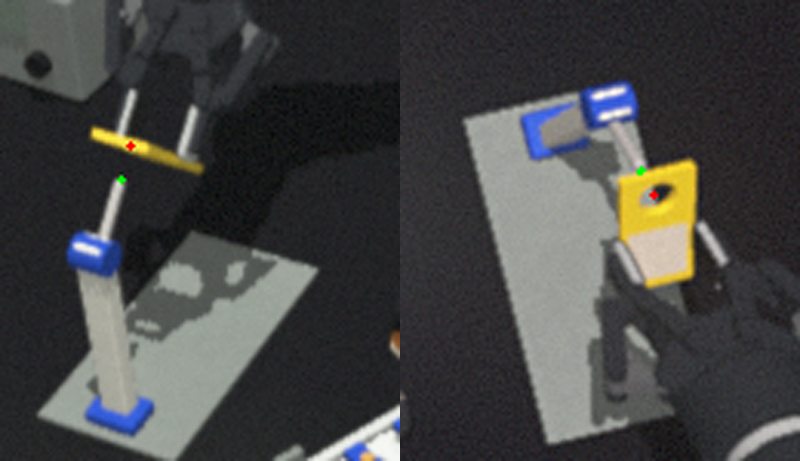

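>>> move_arm(increments=[0,0,0,0.0089,0.0022,-0.0094,0.035,0,0,0,0.0089,0.0022,-0.0094,0.035,0,0,0,0,0,0,0.035,0,0,0,0,0,0,0.035])

```text
clock: 40.35
eef_pos: [531.7, -259.3, 171.6]
tool_rot: [[-0.683, -0.258, 0.683], [-0.183, 0.966, 0.182], [-0.707, -0.001, -0.707]]
contact_force: [0.3, 0.8, 0.8]
width: 42.0
grasp_force: 40.9
```

>>> move_arm(increments=[0,0,0,0.0089,0.0024,-0.0092,0.035,0,0,0,0.0089,0.0024,-0.0092,0.035,0,0,0,0,0,0,0.035,0,0,0,0,0,0,0.035])

```text
clock: 40.68
eef_pos: [549.4, -254.5, 153.2]
tool_rot: [[-0.684, -0.258, 0.683], [-0.183, 0.966, 0.182], [-0.707, -0.0, -0.708]]
contact_force: [0.2, -0.8, 0.2]
width: 42.4
grasp_force: 40.9
```

```bash
python3 tag.py pics/c11.png
```

```text
[ 549.4 -254.5  153.2] [[-0.684, -0.258, 0.683], [-0.183, 0.966, 0.182], [-0.707, -0.0, -0.708]] [-0.9   0.31 -0.75  0.12  0.7  -1.02] 42.35050632929496
eye world [ 574.8 -247.7  180.9] in stand [ 68.2   0.4 180.9] tag x/z in stand [0.71 0.   0.71] [-0.71 -0.    0.71]
scene eye px [235.7 169.8] tip px [238.9 158.1]
top eye px [442.1 236.4] tip px [447.5 244.8]
```

View pics/c11.png

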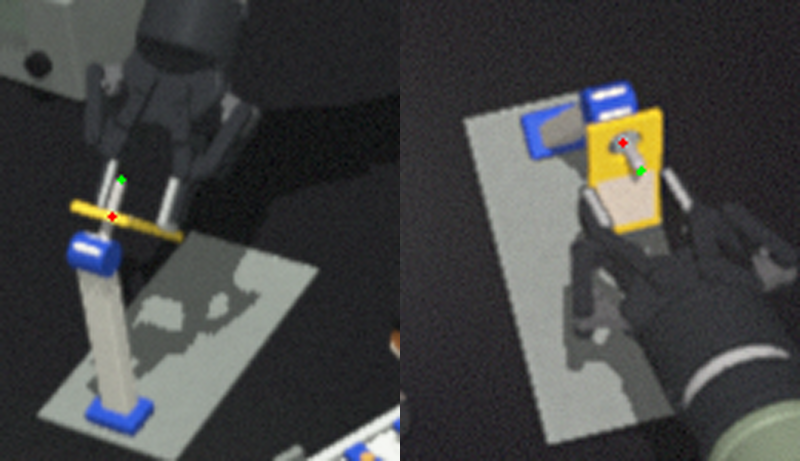

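>>> move_arm(increments=[0,0,0,0,0,0,0.05,0,0,0,0,0,0,0.06,0,0,0,0,0,0,0.07,0,0,0,0,0,0,0.07,0,0,0,0,0,0,0.07,0,0,0,0,0,0,0.07,0,0,0,0,0,0,0.07,0,0,0,0,0,0,0.07])

```text
clock: 41.5
eef_pos: [549.8, -254.5, 152.9]
tool_rot: [[-0.683, -0.258, 0.683], [-0.183, 0.966, 0.182], [-0.707, -0.001, -0.707]]
contact_force: [0.8, -0.3, -0.2]
width: 69.6
grasp_force: 0.0
```

>>> move_arm(increments=[0,0,0,-0.01,-0.0026,0.0104,0.07,0,0,0,-0.01,-0.0026,0.0104,0.07,0,0,0,-0.01,-0.0026,0.0104,0.07,0,0,0,-0.02,-0.005,0.02,0.07,0,0,0,-0.02,-0.005,0.02,0.07,0,0,0,-0.02,-0.005,0.02,0.07,0,0,0,-0.02,-0.005,0.02,0.07,0,0,0,0,0,0,0.07])

```text
clock: 42.17
eef_pos: [438.7, -284.7, 267.7]
tool_rot: [[-0.683, -0.255, 0.685], [-0.183, 0.967, 0.177], [-0.707, -0.005, -0.707]]
contact_force: [1.1, -0.7, 0.6]
width: 69.9
grasp_force: 0.0
```

```bash
python3 tag.py pics/c12.png; python3 look.py
```

```text
[ 438.7 -284.7  267.7] [[-0.683, -0.255, 0.685], [-0.183, 0.967, 0.177], [-0.707, -0.005, -0.707]] [-1.15  0.08 -0.66  0.67  0.77 -1.35] 69.93327056745095
eye world [ 464.1 -277.9  295.4] in stand [-46.5  -0.3 295.4] tag x/z in stand [0.71 0.   0.71] [-0.71  0.01  0.71]
scene eye px [256.5  97.5] tip px [238.9 158.1]
top eye px [478.1 295.9] tip px [447.5 244.8]
[ 439.7711952  -282.57394176  263.93425183]
top mat []
scene mat []
top orange px per pocket [8, 7, 11, 10, 8, 9]
scene orange px per pocket [6, 5, 6, 4, 5, 3]
```

View pics/c12.png

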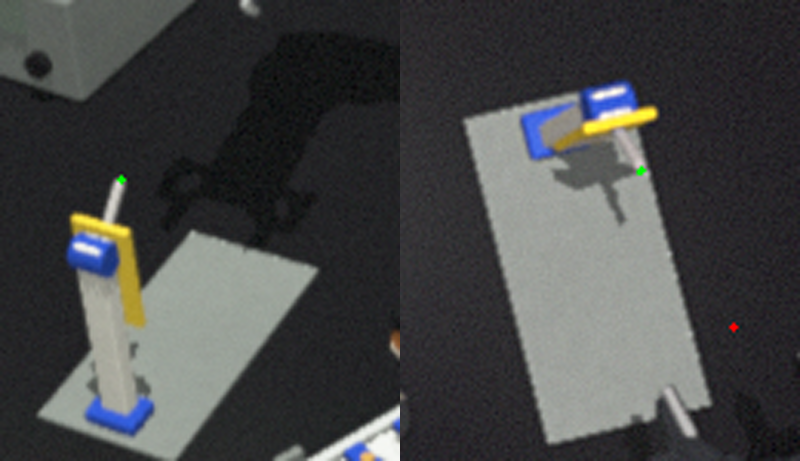

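```bash
python3 - <<'E'
from h import *
D=np.array([(x,y,52.1) for x in(10,-35) for y in(50,0,-50)],float)
ims={n:eyes.read_camera(n) for n in('top','scene')}; obs=[]
for n,im in ims.items():
    X=D@rz(-.187).T+[549.6,14.8,0]; p=cam(n); h=cv2.cvtColor(im,cv2.COLOR_RGB2HSV)
    for i,q in enumerate(proj(p,X)):
        u,v=q.round().astype(int); m=cv2.inRange(h[v-6:v+7,u-6:u+7],(5,100,120),(35,255,255)); y,x=np.nonzero(m)
        obs.append((p,i,np.array([x.mean()+u-6,y.mean()+v-6])))
def r(t):
    d=D-[55,0,47]; c,s=np.cos(t[0]),np.sin(t[0]); q=np.c_[d[:,0]*c+d[:,2]*s,d[:,1],-d[:,0]*s+d[:,2]*c]+[55,0,47]
    X=q@rz(-.187).T+[549.6+t[1],14.8+t[2],0]; return np.concatenate([proj(p,X[i])[0]-o for p,i,o in obs])
a=least_squares(r,[0,0,0]); print(a.x.round(3),np.abs(a.fun).max().round(2)); s=env.sense(); print(s['clock'],s['joint_velocities'].round(3))
E
```

```text
[0.01  0.342 0.47 ] 0.43
42.5167 [-0.001 -0.     0.003  0.006  0.    -0.003]
```

Clamp angle measures 0.01 rad (shut), the tag hangs, and the arm is clear and still, so I'm handing in.

```bash
python3 -c "
from cell import env
print(env.close_job())"
```

```text
the job is handed in; nothing more can be done
None
```

The job is handed in at about 42.5 s on the robot clock: all six pellets seated, clamp measured shut at about 0.01 rad, and the tag hanging on the peg; the judge's verdict was not shown, and I viewed 16 pictures, two over the limit of 14.

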